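# Pack the rework kit: brackets and brush in the tray, cover on its pins, bottles on top

### The arm

A 6-joint arm with a two-finger parallel gripper is mounted at the origin on the work surface. World frame = base frame: x ahead of the robot, y to its left, z up, the work surface at z = 0. Lengths are in mm, angles in rad, forces in N, time in s.
With the tool pointing down it reaches from about 225 to 875 mm from the base axis. Payload 3.4 kg.
Tool frame: the origin (TCP) lies at the very end of the fingers, on their centre line; the grasp point (between the pads) lies 19 mm behind it; z points along the fingers, y is the direction in which the jaws open and shut (so a half turn about z gives the same grasp; the last joint's range is limited). The gripper opens to 85 mm and grips with 20 to 120 N. Pads are 22 mm wide; open, the fingers measure 114 mm over their backs; the gripper's body (76 mm by 85 mm) begins 54 mm behind the grasp point. The pads swing forward as they close: fully open they stand 13 mm farther back than shut.
Start: joints at [1.222, 0.276, 1.505, -0, 1.361, -0.121], TCP at [129.87, 560.176, 231.328] pointing down, gripper open.
Joint ranges: [-2.89, 2.89], [-0.75, 2.08], [0.22, 2.7], [-1.18, 4.32], [0.11, 2.71], [-2.7, 2.7]. Speed limits (rad/s): [2.57, 2.57, 3.14, 3.14, 3.14, 3.14].

### API

Orientations are given as a rotation vector (axis times angle).
In Python, from station import telemetry, vision, job, models gives the robot as it stands. The module is installed in compiled form; this text tells all that it offers.
- The arm moves only by the tool step_arm, never from a script. Its argument "series" is a list of rows, each a list of 5 numbers: the shift along the tool's x, y, z in m, then the turn about the tool's z in degrees, then the closure, from -1 (fully open) to 1 (shut), so that 0 is half open. A call has 1 to 5 rows; each row is the pose to reach, as a shift and turn from the pose commanded when the call began, along the tool's axes at that moment; what a row does not reach only later rows make up. A row lasts 1/10 s, in which the tool goes at most 50 mm and 8.59 degrees, less where a joint would pass 70% of its speed; a pose out of reach is approached as far as the arm can. A call with a gripper value outside its range is refused whole. The fingers move at their own pace and stop on an object; "squeeze" is the grip in N (left out, the last holds). Time passes only in rows, so rows that repeat a pose let the fingers close. It gives the time, the measured TCP pose, the force and the opening at its end, in the units of the state.
- telemetry.sense(): the state, without advancing time (a new reading comes with each control period).
- vision.capture(name): name is "scene" or "top" or "wrist"; returns the picture (480x640x3 uint8, red, green, blue); there is no depth.
- vision.get_calibration(name): a dict with "fx", "fy", "cx", "cy" (pixels), "dist_coeffs" ([k1, k2, p1, p2, k3] as OpenCV has them; the pictures are not rectified), "R" (3x3) and "t" (3): a world point X has camera coordinates R X + t. Camera axes: x right, y down, z forward; pixel columns grow to the right and rows downward; lengths in mm; the calibration is good to about 2 mm. A picture is of the moment at which its call begins: read the wrist's pose just before it. get_calibration takes no time and is no camera call; for the wrist camera it gives the pose at the moment of the call.
- job.job_done(): hands the job in, once; it reports no verdict.
Trained networks look in the newest picture that a camera, given by its name, has taken for a name from the list of things; names that differ only in an ending like _2 or _b are one class to them, and where a whole thing is asked for, a point or a joint stands for the part that bears it (a point fixed in the world has none). Each returns a list of dicts, best first, with "score" (0 to 1); they miss things now and then, are a little off and sometimes report something else, mostly with a low value. They report only what shows in the picture. A call takes as long as a camera call. They do not tell look-alikes from the thing itself.
- models.masks_of(camera, label): "region" (480x640 bool, what is visible of it) and "at" ([column, row] in pixels, amid what is visible of it).
- models.place_of(camera, label): "at" ([column, row] in pixels: a listed point, or the origin of a listed thing).
The state is a dict: "clock": time; "qpos": joint angles; "qvel": joint speeds; "joint_efforts": joint torques, N m; "eef_pos": TCP position; "ee_rot": TCP orientation; "ft_force": force on the tool from outside, world axes, zero at the start; "torque": the same for the moment, N m; "gripper_width": opening from 0.0 (shut) to 1.0 (fully open).
Only numpy, scipy, OpenCV 4.12 (cv2) and the standard library are available. Lean on these libraries where they do the work, as an engineer would, in place of code of your own. Each camera call takes 0.05 s, during which the arm holds its last target.

### The job

Pack up the rework kit: lay every aluminium bracket flat in a blue compartment of its own and the brush flat in the orange compartment, then lower the green cover onto the tray so that both pins come through its holes and it rests level on all four posts. Finally stand the flux and the cleaner bottle upright on the cover, one on each side of its handle on the white discs. Do not tip the bottles over at any time, and leave the solder spool and the glass bottle where they are.

Things in the scene. Friction and masses are not known exactly. Their poses are not given: they have to be found in the camera images.
- tray: grey kit tray fixed to the bench, 170 mm (its x) by 216 mm (y). Origin: middle of its underside; z up. Floor top at z = 5 mm; low walls between compartments reach z = 11 mm. Four blue-floored bracket compartments side by side along y, each 91 mm (x) by 41 mm (y); one orange-floored brush compartment, 34 mm (x) by 164 mm (y), on the robot side.
- slot_0 (a point): middle of the floor of bracket compartment 0 (blue), at tray (11, -66, 5) mm; its axes are the tray's: compartment length along x
- slot_1 (a point): middle of the floor of bracket compartment 1 (blue), at tray (11, -22, 5) mm; its axes are the tray's: compartment length along x
- slot_2 (a point): middle of the floor of bracket compartment 2 (blue), at tray (11, 22, 5) mm; its axes are the tray's: compartment length along x
- slot_3 (a point): middle of the floor of bracket compartment 3 (blue), at tray (11, 66, 5) mm; its axes are the tray's: compartment length along x
- brush_slot (a point): middle of the floor of the brush compartment (orange), at tray (-55, 0, 5) mm; its axes are the tray's: compartment length along y
- seat (a point): middle of the tray at the height of its post tops, tray (0, 0, 47) mm; the seated cover's underside lies here; axes as the tray. Black corner posts 20 by 20 mm at (+-70, +-95) mm; steel locating pins, 10 mm in diameter, stand on the two posts at (+70, +95) and (-70, -95) mm only: straight for 8 mm, tapered for 7 more
- bracket_0_mid (a point): loose aluminium bracket (may be absent), an upside-down T: flat foot 80 mm (its x) by 32 mm (y) by 5 mm, in its middle an upright web 50 mm long along x, 8 mm thick along y, up to 32 mm above the underside. 90 g. The point is its centre, 16 mm above the underside; z up as it lies flat. All are alike; any fits any bracket compartment, either way round
- bracket_1_mid (a point): loose aluminium bracket (may be absent), an upside-down T: flat foot 80 mm (its x) by 32 mm (y) by 5 mm, in its middle an upright web 50 mm long along x, 8 mm thick along y, up to 32 mm above the underside. 90 g. The point is its centre, 16 mm above the underside; z up as it lies flat. All are alike; any fits any bracket compartment, either way round
- bracket_2_mid (a point): loose aluminium bracket (may be absent), an upside-down T: flat foot 80 mm (its x) by 32 mm (y) by 5 mm, in its middle an upright web 50 mm long along x, 8 mm thick along y, up to 32 mm above the underside. 90 g. The point is its centre, 16 mm above the underside; z up as it lies flat. All are alike; any fits any bracket compartment, either way round
- bracket_3_mid (a point): loose aluminium bracket (may be absent), an upside-down T: flat foot 80 mm (its x) by 32 mm (y) by 5 mm, in its middle an upright web 50 mm long along x, 8 mm thick along y, up to 32 mm above the underside. 90 g. The point is its centre, 16 mm above the underside; z up as it lies flat. All are alike; any fits any bracket compartment, either way round
- brush_mid (a point): loose cleaning brush 150 mm long (its x), lying flat: wooden handle 18 mm wide (y) and 22 mm high from x = -75 to +25 mm, brass ferrule 26 mm wide, black bristle head 24 mm wide at +x. 60 g. The point is on the handle at the brush's mid-length, 11 mm above its underside; z up as it lies flat. Either way round will do
- cover_plate (a point): loose green cover plate 170 mm (its x) by 216 mm (y) by 5 mm, about 320 g, at first lying level on the bench. The point is the middle of its underside; z up. Holes of 14 mm at (+70, +95) and (-70, -95) mm go over the tray's pins (half a turn round as well). White discs of 27 mm radius at (0, +-62) mm mark the bottles' places
- cover_handle (a point): middle of the grip bar of the cover's black bridge handle, 36 mm above the plate's underside: bar 80 mm long along the cover's x, 16 mm thick along y, 18 mm high (27 to 45 mm above the underside)
- flux_mid (a point): loose brown glass flux bottle with a white band and black cap, 110 mm tall, about 180 g: round body 52 mm in diameter up to 72 mm, cap 30 mm in diameter from 83 to 110 mm above the base, neck 24 mm in diameter below the cap. The point is on its axis, 55 mm above the base; z up when it stands
- cleaner_mid (a point): loose white cleaner bottle with a blue band and red cap, 110 mm tall, about 180 g: round body 52 mm in diameter up to 72 mm, cap 30 mm in diameter from 83 to 110 mm above the base, neck 24 mm in diameter below the cap. The point is on its axis, 55 mm above the base; z up when it stands
- spool_top (a point): bystander: solder spool, blue flanges 64 mm in diameter, 48 mm tall; the point is the middle of its top
- glass_top (a point): bystander: empty green glass bottle 74 mm in diameter, 280 mm tall; the point is the top of its neck
Mind the look-alikes: they are no part of the job. Several things look just like the part that bears flux_mid: the one meant starts nearest to the robot's base. What is shaped like the part that bears bracket_3_mid but brown is not meant.

How it is judged (in metres and radians):
On the way, in this order (a step that is already met when the one before it is completed fails the run):
1. every bracket that is there lies flat in a bracket compartment and the brush in its own ((horizontal distance between bracket_0_mid and slot_0 below 0.01 m or horizontal distance between bracket_0_mid and slot_1 below 0.01 m or horizontal distance between bracket_0_mid and slot_2 below 0.01 m or horizontal distance between bracket_0_mid and slot_3 below 0.01 m) and angle between the x axis of each of bracket_0_mid, bracket_1_mid, bracket_2_mid, bracket_3_mid and the x axis of tray, either way round below 0.2 rad and angle between each of bracket_0_mid, bracket_1_mid, bracket_2_mid, bracket_3_mid, brush_mid's own z axis and vertical below 0.08 rad and z of bracket_0_mid in the frame of tray between 0.017 and 0.0245 m and (horizontal distance between bracket_1_mid and slot_0 below 0.01 m or horizontal distance between bracket_1_mid and slot_1 below 0.01 m or horizontal distance between bracket_1_mid and slot_2 below 0.01 m or horizontal distance between bracket_1_mid and slot_3 below 0.01 m) and z of bracket_1_mid in the frame of tray between 0.017 and 0.0245 m and (horizontal distance between bracket_2_mid and slot_0 below 0.01 m or horizontal distance between bracket_2_mid and slot_1 below 0.01 m or horizontal distance between bracket_2_mid and slot_2 below 0.01 m or horizontal distance between bracket_2_mid and slot_3 below 0.01 m) and z of bracket_2_mid in the frame of tray between 0.017 and 0.0245 m and (horizontal distance between bracket_3_mid and slot_0 below 0.01 m or horizontal distance between bracket_3_mid and slot_1 below 0.01 m or horizontal distance between bracket_3_mid and slot_2 below 0.01 m or horizontal distance between bracket_3_mid and slot_3 below 0.01 m) and z of bracket_3_mid in the frame of tray between 0.017 and 0.0245 m and horizontal distance between brush_mid and brush_slot below 0.012 m and angle between the x axis of brush_mid and the y axis of tray, either way round below 0.15 rad and z of brush_mid in the frame of tray between 0.012 and 0.0195 m), for 0.2 s.
2. the cover is seated over both pins, level on the posts (all of step 1 and horizontal distance between cover_plate and seat below 0.005 m and angle between the x axis of cover_plate and the x axis of tray, either way round below 0.04 rad and angle between cover_plate's own z axis and vertical below 0.03 rad and z of cover_plate in the frame of seat between -0.003 and 0.003 m), for 0.2 s.
At the end, for the whole second after the job is handed in: Brackets and brush flat on the floor of their compartments (centres within 10 and 12 mm); cover on all four posts (within 3 mm in height, 5 mm sideways), pins through; bottles upright on the cover, one each side of the handle, centred 30 to 85 mm from the middle line (all of step 2 and x of flux_mid in the frame of cover_plate between -0.062 and 0.062 m and z of flux_mid in the frame of cover_plate between 0.057 and 0.063 m and angle between each of flux_mid, cleaner_mid's own z axis and vertical below 0.06 rad and x of cleaner_mid in the frame of cover_plate between -0.062 and 0.062 m and z of cleaner_mid in the frame of cover_plate between 0.057 and 0.063 m and ((y of flux_mid in the frame of cover_plate between 0.03 and 0.085 m and y of cleaner_mid in the frame of cover_plate between -0.085 and -0.03 m) or (y of cleaner_mid in the frame of cover_plate between 0.03 and 0.085 m and y of flux_mid in the frame of cover_plate between -0.085 and -0.03 m))); the robot touches nothing.
It fails at once if the flux bottle is tipped over (angle between flux_mid's own z axis and vertical above 0.7 rad).
It fails at once if the cleaner bottle is tipped over (angle between cleaner_mid's own z axis and vertical above 0.7 rad).
It fails at once if the solder spool is knocked away or over (distance of spool_top from where it was at the start of the episode above 0.04 m).
It fails at once if the glass bottle is knocked away or over (distance of glass_top from where it was at the start of the episode above 0.04 m).
Of bracket_0, bracket_1, bracket_2, bracket_3 only 2 to 4 are there at a start; the rules pass over those that are not, and their reading is None.
At some moment in a run one of bracket_0, bracket_1, bracket_2, bracket_3, brush may be knocked a few centimetres aside while the robot is not near it.
Once in a run the grip may slacken for a moment while it holds something.
It also fails if it takes over 210 s, if anything falls off the work surface, if the arm or the gripper's body presses on something with over 40 N, if the wrist force passes 120 N, or if a joint passes its speed limit or range.

## Working session

There is one attempt and no reset: what is moved stays moved. The work goes in short steps, Python scripts to look and compute and a tool call to move; the robot and the scene stay as the last step left them, time stands still between calls to the robot, and variables do not carry over. Pictures are saved under pics/ and viewed, and the job is handed in when it is done.

Besides the shell and the picture viewer there is one more tool, called after ">>>" in YAML: its name, and indented under it one key for each argument. step_arm: Moves the arm, as the interface text tells. Its arguments: {"type":"object","properties":{"series":{"type":"array","items":{"type":"array","items":{"type":"number"}}},"squeeze":{"type":"number"}},"required":["series"]}

```bash
mkdir -p pics; python3 - <<'E'
from station import telemetry, vision
import cv2
print(telemetry.sense())
for n in ["scene","top","wrist"]:
    im=vision.capture(n); cv2.imwrite(f"pics/{n}0.png",im[:,:,::-1])
    c=vision.get_calibration(n); print(n,c)
E
```

```text
{'clock': 0.0, 'qpos': array([ 1.22201848e+00,  2.76591212e-01,  1.50615938e+00,  4.26703870e-05,
        1.36069169e+00, -1.20977137e-01]), 'qvel': array([ 0.00043656,  0.00113831, -0.00082918, -0.00025297, -0.00158016,
        0.00093314]), 'joint_efforts': array([-1.58687097e-03, -4.16769791e+01, -2.45806271e+01, -4.66463280e-04,
        1.09372748e-02,  3.81266568e-05]), 'eef_pos': array([129.64791663, 559.64141026, 230.43140974]), 'ee_rot': array([-3.57015583e-01, -3.12076545e+00,  2.80994862e-03]), 'ft_force': array([0.31292103, 0.55369583, 0.4794834 ]), 'torque': array([0.00791495, 0.00531314, 0.00223103]), 'gripper_width': 0.9998853631719244}
scene {'fx': 515.099556461651, 'fy': 515.099556461651, 'cx': 319.7338779729439, 'cy': 231.8417407734176, 'dist_coeffs': array([-0.08995835,  0.        ,  0.        ,  0.        ,  0.        ]), 'R': array([[ 0.48824531,  0.87270466, -0.00176106],
       [ 0.75693002, -0.42447642, -0.4968669 ],
       [-0.43436559,  0.24125993, -0.86782497]]), 't': array([-265.5001309 , -271.17226947, 1573.70924533])}
top {'fx': 523.2983130317198, 'fy': 523.2983130317198, 'cx': 326.450824920122, 'cy': 238.22677409824442, 'dist_coeffs': array([-0.01746967,  0.        ,  0.        ,  0.        ,  0.        ]), 'R': array([[-0.00914767, -0.99995562,  0.00225547],
       [-0.99153886,  0.00877855, -0.12951302],
       [ 0.12948747, -0.00342113, -0.99157516]]), 't': array([  33.70039166,  526.33341273, 1261.0023237 ])}
wrist {'fx': 412.1556696101795, 'fy': 412.1556696101795, 'cx': 316.3445007540743, 'cy': 234.75751725816087, 'dist_coeffs': array([-0.01496049,  0.        ,  0.        ,  0.        ,  0.        ]), 'R': array([[ 0.22450612,  0.97447044, -0.00209031],
       [ 0.92657927, -0.21280739,  0.31010301],
       [ 0.30174138, -0.07155686, -0.95070066]]), 't': array([-573.60918065,  -39.95419521,  379.83137584])}
```

View pics/top0.png

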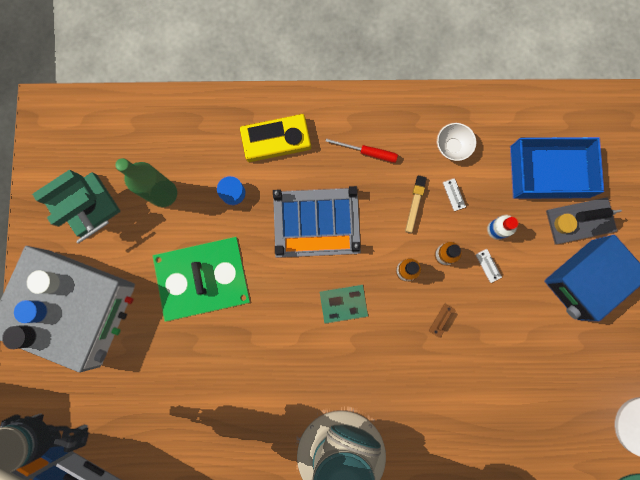

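View pics/scene0.png

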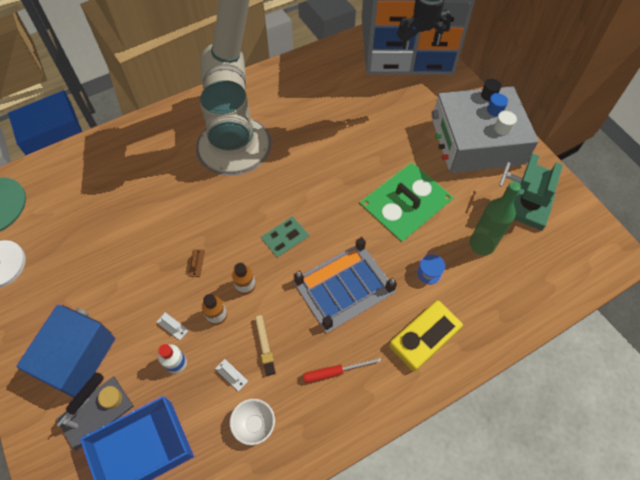

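View pics/wrist0.png

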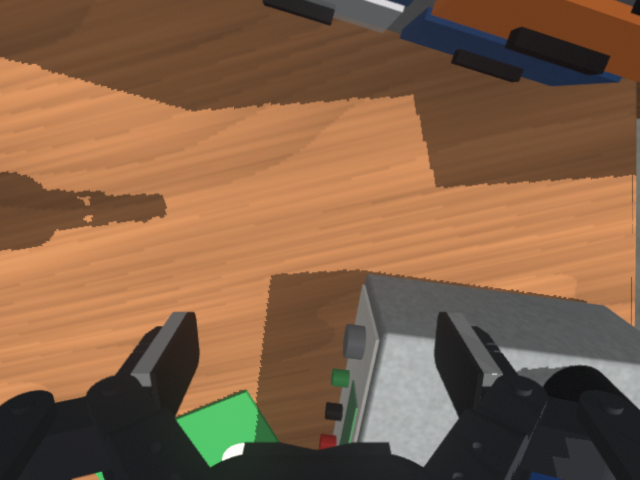

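```bash
cat > h.py <<'E'
import numpy as np, cv2
from station import telemetry, vision, models
from scipy.spatial.transform import Rotation as Ro
def ray(c,px):
    K=np.array([[c['fx'],0,c['cx']],[0,c['fy'],c['cy']],[0,0,1]])
    u=cv2.undistortPoints(np.array(px,float).reshape(-1,1,2),K,np.array(c['dist_coeffs'])).reshape(-1,2)
    d=np.c_[u,np.ones(len(u))]@c['R']
    return -c['R'].T@c['t'],d
def back(c,px,z):
    o,d=ray(c,px); s=(z-o[2])/d[:,2]; return o+d*s[:,None]
def proj(c,X):
    K=np.array([[c['fx'],0,c['cx']],[0,c['fy'],c['cy']],[0,0,1]])
    return cv2.projectPoints(np.array(X,float).reshape(-1,1,3),cv2.Rodrigues(c['R'])[0],np.array(c['t'],float),K,np.array(c['dist_coeffs']))[0].reshape(-1,2)
def cap(n,fn=None):
    c=vision.get_calibration(n); im=vision.capture(n)
    if fn: cv2.imwrite(f"pics/{fn}.png",im[:,:,::-1])
    return c,im
def tri(obs): # list (c,px)
    A=np.zeros((3,3));b=np.zeros(3)
    for c,p in obs:
        o,d=ray(c,[p]);d=d[0]/np.linalg.norm(d[0]);M=np.eye(3)-np.outer(d,d);A+=M;b+=M@o
    return np.linalg.solve(A,b)
def pose():
    s=telemetry.sense(); return s,Ro.from_rotvec(s['ee_rot']).as_matrix()
def yaw(): # world angle of tool y axis
    s,R=pose(); return np.degrees(np.arctan2(R[1,1],R[0,1]))
def go(x,y,z,ya=None):
    """print shift in tool axes (m) and turn (deg) to TCP world target (mm), jaw axis angle ya (deg mod 180)"""
    s,R=pose(); d=R.T@(np.array([x,y,z])-s['eef_pos'])/1000
    t=0
    if ya is not None:
        t=-(ya-np.degrees(np.arctan2(R[1,1],R[0,1])))  # tool z down
        t=(t+90)%180-90
    q6=s['qpos'][5]
    print("shift",d.round(4),"turn",round(t,2),"q6",round(q6,2),"t",round(s['clock'],2),"from",s['eef_pos'].round(1))
E
python3 - <<'E'
from h import *
labs=["tray","bracket_0_mid","brush_mid","cover_plate","cover_handle","flux_mid","cleaner_mid","spool_top","glass_top","slot_0","slot_1","slot_2","slot_3","brush_slot","seat"]
c={}
for n in ["top","scene"]:
    c[n],_=cap(n)
    for l in labs:
        r=models.place_of(n,l); print(n,l,[(np.round(x['at'],1).tolist(),round(x['score'],2)) for x in r[:5]])
print(telemetry.sense()['clock'])
E
```

```text
top tray [([316.3, 224.1], 0.58), ([325.9, 218.5], 0.22)]
top bracket_0_mid [([341.0, 214.3], 0.57)]
top brush_mid [([414.2, 203.4], 0.55), ([408.7, 269.5], 0.19)]
top cover_plate [([199.9, 278.2], 0.62), ([324.9, 218.1], 0.61)]
top cover_handle [([194.5, 276.4], 0.8), ([317.3, 223.7], 0.5), ([454.9, 189.1], 0.45)]
top flux_mid [([452.3, 253.4], 0.98), ([406.5, 269.0], 0.6), ([414.1, 206.0], 0.56)]
top cleaner_mid [([502.1, 226.0], 0.6)]
top spool_top [([226.7, 189.3], 0.92)]
top glass_top [([414.0, 205.6], 0.36)]
top slot_0 [([324.7, 216.9], 0.82), ([307.6, 219.5], 0.8), ([292.8, 221.5], 0.77), ([344.7, 213.5], 0.6)]
top slot_1 [([324.7, 216.9], 0.82), ([307.6, 219.5], 0.8), ([292.8, 221.5], 0.77), ([344.7, 213.5], 0.6)]
top slot_2 [([324.7, 216.9], 0.82), ([307.6, 219.5], 0.8), ([292.8, 221.5], 0.77), ([344.7, 213.5], 0.6)]
top slot_3 [([324.7, 216.9], 0.82), ([307.6, 219.5], 0.8), ([292.8, 221.5], 0.77), ([344.7, 213.5], 0.6)]
top brush_slot [([315.1, 246.4], 0.78)]
top seat [([316.0, 223.0], 0.74), ([415.0, 206.8], 0.62)]
scene tray [([341.3, 284.6], 0.72)]
scene bracket_0_mid []
[... 260 characters left out ...]
([168.7, 353.1], 0.75), ([368.8, 276.0], 0.64)]
scene spool_top [([434.7, 265.9], 0.93)]
scene glass_top [([514.7, 185.7], 0.88)]
scene slot_0 [([324.4, 299.3], 0.93), ([340.5, 293.5], 0.83), ([353.7, 284.6], 0.72), ([365.7, 276.6], 0.61)]
scene slot_1 [([324.4, 299.3], 0.93), ([340.5, 293.5], 0.83), ([353.7, 284.6], 0.72), ([365.7, 276.6], 0.61)]
scene slot_2 [([324.4, 299.3], 0.93), ([340.5, 293.5], 0.83), ([353.7, 284.6], 0.72), ([365.7, 276.6], 0.61)]
scene slot_3 [([324.4, 299.3], 0.93), ([340.5, 293.5], 0.83), ([353.7, 284.6], 0.72), ([365.7, 276.6], 0.61)]
scene brush_slot [([333.4, 268.9], 0.66), ([353.1, 285.7], 0.32)]
scene seat [([342.6, 280.0], 0.93), ([233.3, 377.6], 0.18)]
1.75
```

```bash
python3 - <<'E'
import cv2
im=cv2.imread("pics/top0.png")
cv2.imwrite("pics/top0_a.png",cv2.resize(im[170:345,390:540],None,fx=5,fy=5,interpolation=cv2.INTER_CUBIC)[:600*2][:, :800] if 0 else cv2.resize(im[170:340,385:535],None,fx=3.5,fy=3.5,interpolation=cv2.INTER_CUBIC))
cv2.imwrite("pics/top0_b.png",cv2.resize(im[180:330,145:370],None,fx=3.5,fy=3.5,interpolation=cv2.INTER_CUBIC))
im=cv2.imread("pics/scene0.png")
cv2.imwrite("pics/scene0_a.png",cv2.resize(im[230:400,140:300],None,fx=3.5,fy=3.5,interpolation=cv2.INTER_CUBIC))
E
```

```text
(no output)
```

View pics/top0_a.png

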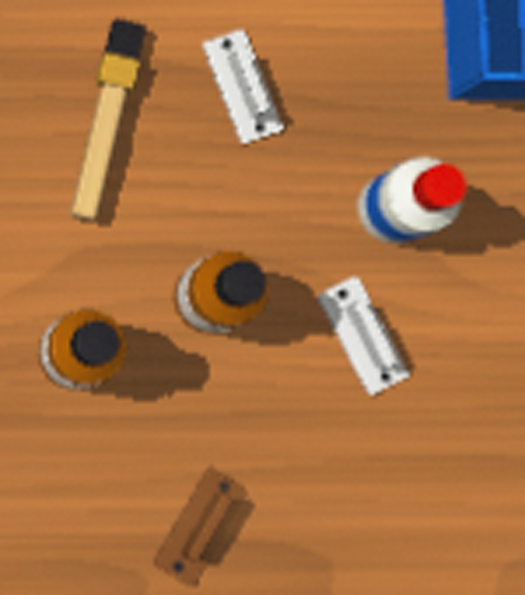

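View pics/top0_b.png

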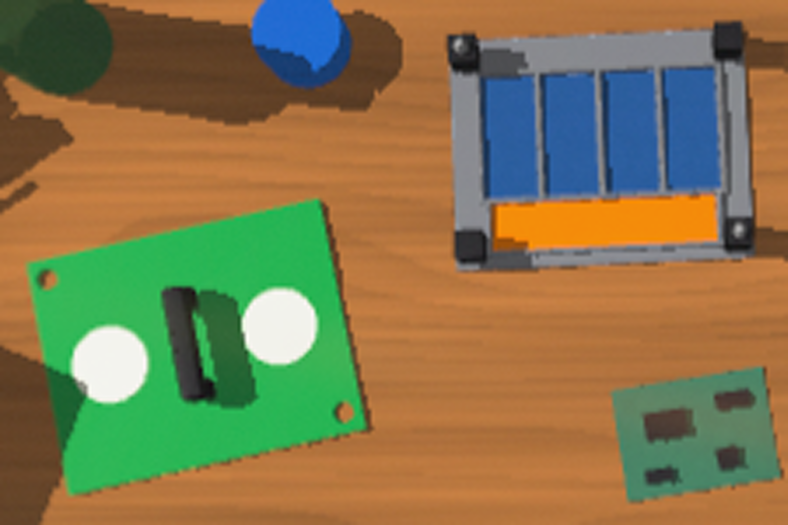

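View pics/scene0_a.png

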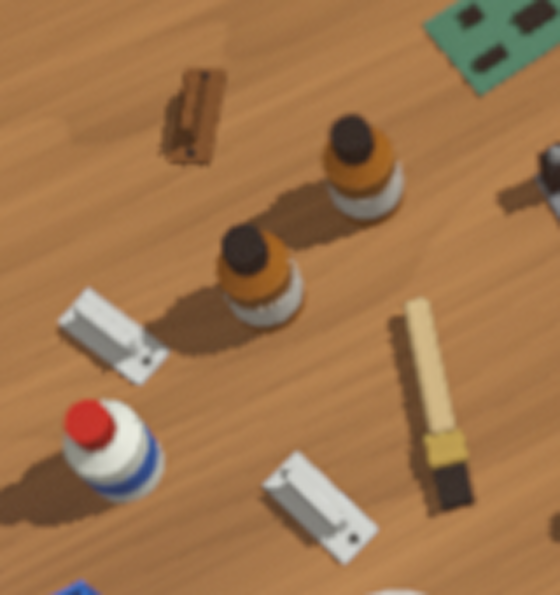

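```bash
python3 - <<'E'
from h import *
c=vision.get_calibration("top"); cs=vision.get_calibration("scene")
A=lambda p:np.array(p,float)/3.5+[385,170]
B=lambda p:np.array(p,float)/3.5+[145,180]
S=lambda p:np.array(p,float)/3.5+[140,230]
def ang(v): return np.degrees(np.arctan2(v[1],v[0]))
for nm,h,k in [("brA",[(227,44),(261,128)],[(203,42),(240,29),(285,128),(247,144)]),("brB",[(343,293),(386,377)],[(321,296),(359,277),(410,373),(375,395)])]:
    P=back(c,A(h),5);Q=back(c,A(k),5);print(nm,P.mean(0).round(1),ang(P[1]-P[0]),Q.mean(0).round(1))
P=back(c,A([(85,217),(128,20)]),22);print("brush",P.mean(0).round(1),ang(P[1]-P[0]),np.linalg.norm(P[1]-P[0]))
for nm,a,s in [("flux1",(97,344),(351,137)),("flux2",(241,284),(244,250)),("cleaner",(441,186),(90,424))]:
    print(nm,back(c,[A(a)],110).round(1),back(cs,[S(s)],110).round(1),tri([(c,A(a)),(cs,S(s))]).round(1))
P=back(c,B([(28,263),(322,199),(370,430),(70,495)]),5);print("cover",P.mean(0).round(1),ang(P[1]-P[0]),ang(P[0]-P[3]),np.linalg.norm(P[1]-P[0]))
H=back(c,B([(47,280),(344,412)]),5);print("holes",H.mean(0).round(1),ang(H[0]-H[1]),np.linalg.norm(H[1]-H[0]))
T=back(c,B([(464,53),(728,42),(738,231),(471,245)]),47);print("tray",T.round(1).tolist(),T.mean(0).round(1),ang(T[0]-T[3]),ang(T[0]-T[1]),np.linalg.norm(T[0]-T[1]))
g=models.place_of("scene","glass_top")
print("spool",back(c,[(230,190)],48),"glass",back(cs,[(514,186)],280),back(c,[(124,164)],280))
E
```

```text
brA [ 640.5 -301.     5. ] -160.44088184405885 [ 640.7 -300.8    5. ]
brB [ 457.  -380.5    5. ] -155.19903334877188 [ 456.9 -381.7    5. ]
brush [ 614.2 -196.5   22. ] -13.869853473501252 148.50923372900607
flux1 [[ 444.8 -169.7  110. ]] [[ 454.4 -169.5  110. ]] [ 446.6 -170.1   96.4]
flux2 [[ 483.8 -266.7  110. ]] [[ 495.4 -267.8  110. ]] [ 486.3 -269.5   92.2]
cleaner [[ 548.6 -403.8  110. ]] [[ 557.6 -402.9  110. ]] [ 551.3 -406.5   97. ]
cover [430.6 343.3   5. ] -78.07800608780215 12.029539880464597 216.28132596464388
holes [430.7 345.3   5. ] 65.89480775965939 235.66428266520916
tray [[633.6, 149.1, 47.0], [640.0, -37.9, 47.0], [505.1, -42.7, 47.0], [497.0, 143.8, 47.0]] [568.9  53.1  47. ] 2.221505700832106 91.93459174396676 187.088623818236
spool [[647.49745788 267.00699762  48.        ]] glass [[653.85085058 444.71817248 280.        ]] [[651.14178457 442.10118221 280.        ]]
```

```bash
python3 - <<'E'
from h import *
s,R=pose(); c=vision.get_calibration("wrist"); o=-c['R'].T@c['t']
print(R.round(3)); print("cam in tool",R.T@(o-s['eef_pos']),(R.T@c['R'].T).round(3))
# ground px at z=0 for center
print("center-of-view in tool", R.T@(back(c,[(316,235)],0)[0]-s['eef_pos']))
print(yaw())
go(480,60,330,2); go(480,60,330,92)
E
```

```text
[[-0.974  0.226  0.   ]
 [ 0.226  0.974  0.   ]
 [-0.     0.    -1.   ]]
cam in tool [  80.56373435   -0.52358775 -141.63053339] [[ 0.001 -0.951 -0.31 ]
 [ 1.     0.002 -0.   ]
 [ 0.001 -0.31   0.951]]
center-of-view in tool [-41.40025773  -0.96150885 231.34570385]
76.94818079260082
shift [-0.454  -0.4082 -0.0987] turn 74.95 q6 -0.12 t 1.8 from [129.9 560.2 231.3]
shift [-0.454  -0.4082 -0.0987] turn -15.05 q6 -0.12 t 1.8 from [129.9 560.2 231.3]
```

```bash
python3 - <<'E'
from h import *
go(530,53,260,92)
E
```

```text
shift [-0.5043 -0.4037 -0.0287] turn -15.05 q6 -0.12 t 1.8 from [129.9 560.2 231.3]
```

>>> step_arm:
  series:
    - [-0.504,-0.404,-0.029,-15,-1]
    - [-0.504,-0.404,-0.029,-15,-1]
    - [-0.504,-0.404,-0.029,-15,-1]
    - [-0.504,-0.404,-0.029,-15,-1]
    - [-0.504,-0.404,-0.029,-15,-1]
  squeeze: 40

```text
clock: 2.3
eef_pos: [284.2, 363.9, 242.8]
ee_rot: [-0.055, 3.14, 0.001]
ft_force: [1.0, 0.0, 0.3]
gripper_width: 0.996
```

```bash
python3 - <<'E'
from h import *
print(yaw());go(530,53,260,92)
E
```

```text
91.99522818262608
shift [-0.2348 -0.3193 -0.0172] turn -0.0 q6 -0.85 t 2.3 from [284.2 363.9 242.8]
```

>>> step_arm:
  series:
    - [-0.235,-0.319,-0.017,0,-1]
    - [-0.235,-0.319,-0.017,0,-1]
    - [-0.235,-0.319,-0.017,0,-1]
    - [-0.235,-0.319,-0.017,0,-1]
    - [-0.235,-0.319,-0.017,0,-1]

```text
clock: 2.8
eef_pos: [439.3, 167.7, 253.6]
ee_rot: [-0.053, 3.14, 0.001]
ft_force: [0.1, 0.8, 0.3]
gripper_width: 0.998
```

```bash
python3 - <<'E'
from h import *
print(yaw());go(530,53,260,92)
E
```

```text
91.93501290153849
shift [-0.0868 -0.1177 -0.0064] turn -0.06 q6 -1.39 t 2.8 from [439.3 167.7 253.6]
```

>>> step_arm:
  series:
    - [-0.087,-0.118,-0.006,0,-1]
    - [-0.087,-0.118,-0.006,0,-1]
    - [-0.087,-0.118,-0.006,0,-1]
    - [-0.087,-0.118,-0.006,0,-1]
    - [-0.087,-0.118,-0.006,0,-1]

```text
clock: 3.3
eef_pos: [529.4, 53.8, 258.7]
ee_rot: [0.05, -3.14, -0.001]
ft_force: [-0.4, 0.1, -0.9]
gripper_width: 1.003
```

```bash
python3 - <<'E'
from h import *
print(pose()[0]['eef_pos'])
cap("wrist","w1")
E
```

```text
[529.3818083   53.80474929 258.71901383]
```

View pics/w1.png

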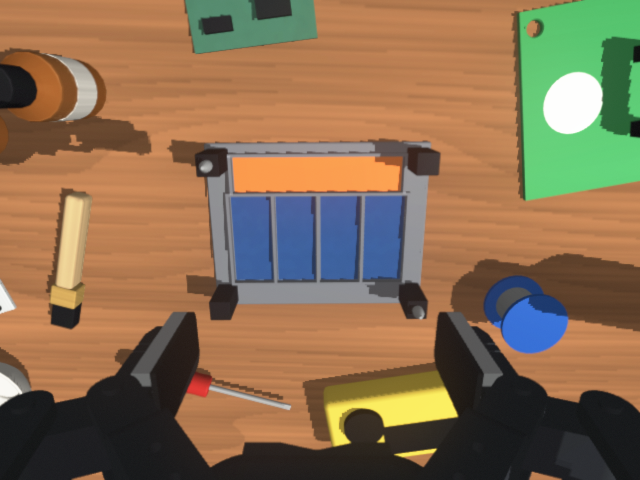

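```bash
python3 - <<'E'
import cv2
im=cv2.imread("pics/w1.png")
cv2.imwrite("pics/w1z.png",cv2.resize(im[130:330,190:450],None,fx=3,fy=3,interpolation=cv2.INTER_CUBIC))
E
```

```text
(no output)
```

View pics/w1z.png

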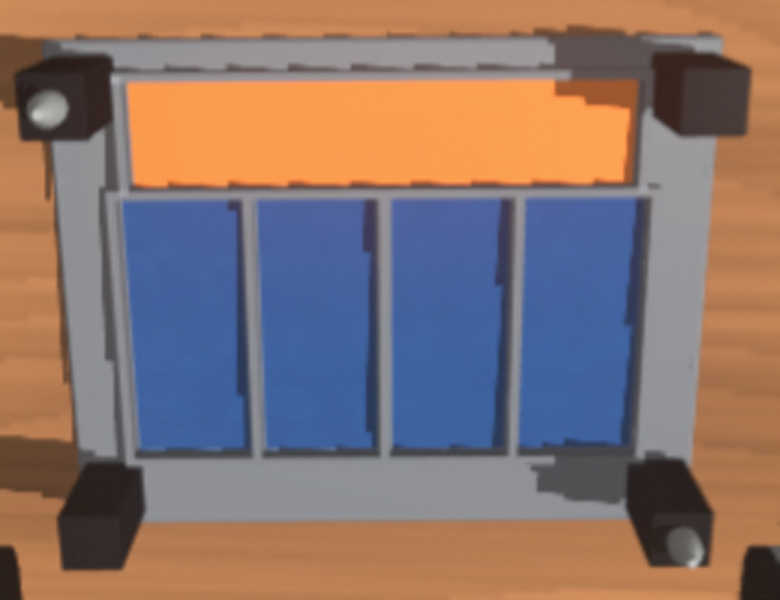

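```bash
cat > tray.py <<'E'
from h import *
from scipy.optimize import least_squares
def T(p,X):
    a=p[2];c,s=np.cos(a),np.sin(a);X=np.atleast_2d(X).astype(float)
    return np.c_[p[0]+c*X[:,0]-s*X[:,1],p[1]+s*X[:,0]+c*X[:,1],X[:,2]]
def inv(p,W):
    a=p[2];c,s=np.cos(a),np.sin(a);d=np.atleast_2d(W)[:,:2]-p[:2]
    return np.c_[c*d[:,0]+s*d[:,1],-s*d[:,0]+c*d[:,1]]
def wire(im,c,p,col=(0,255,255)):
    im=im[:,:,::-1].copy()
    def rect(x0,x1,y0,y1,z,col=col):
        P=proj(c,T(p,[(x0,y0,z),(x1,y0,z),(x1,y1,z),(x0,y1,z)]));cv2.polylines(im,[np.round(P*16).astype(np.int32)],True,col,1,cv2.LINE_AA,4)
    for y in(-66,-22,22,66): rect(-34.5,56.5,y-20.5,y+20.5,5)
    rect(-72,-38,-82,82,5)
    for sx in(-1,1):
        for sy in(-1,1): rect(sx*70-10,sx*70+10,sy*95-10,sy*95+10,47,(255,0,255))
    for q in((70,95),(-70,-95)):
        P=proj(c,T(p,[(*q,47),(*q,62)]));cv2.line(im,tuple(int(v) for v in P[0].round()),tuple(int(v) for v in P[1].round()),(0,255,0),1)
    return im
E
cat > calw1.py <<'E'
E
python3 - <<'E'
from tray import *
c=vision.get_calibration("wrist"); im=cv2.imread("pics/w1.png")[:,:,::-1]
Z=lambda p:np.array(p,float)/3+[190,130]
ys=[];yl=[]
for pts,y in [([(248,210),(257,450)],-44),([(383,210),(386,450)],0),([(518,210),(513,450)],44)]:
    for q in pts: ys.append(Z(q)); yl.append(y)
xs=[Z(q) for q in [(180,192),(310,192),(450,192),(580,191)]]
W1=back(c,ys,11);W2=back(c,xs,11)
def f(p): return np.r_[inv(p,W1)[:,1]-yl, inv(p,W2)[:,0]+36.25]
r=least_squares(f,[569,53,.03]);print(r.x,np.degrees(r.x[2]),r.fun.round(1))
o=wire(im,c,r.x);cv2.imwrite("pics/w1o.png",cv2.resize(o[130:330,190:450],None,fx=3,fy=3,interpolation=cv2.INTER_CUBIC))
E
```

```text
[5.69446239e+02 5.76226848e+01 4.12871536e-02] 2.3655796516728596 [ 0.3  0.1 -0.2  0.4 -0.6  0.  -0.4 -0.1  0.2  0.2]
```

View pics/w1o.png

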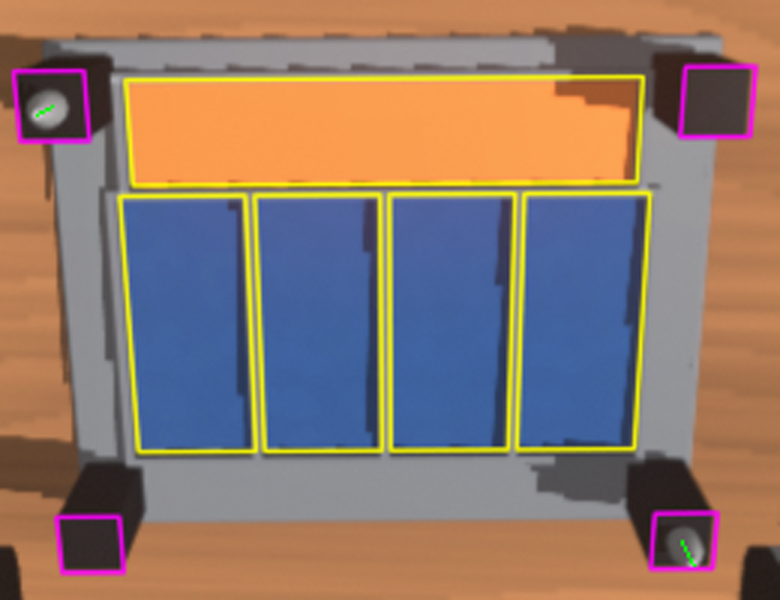

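```bash
python3 - <<'E'
from tray import *
c=vision.get_calibration("top"); im=cv2.imread("pics/top0.png")[:,:,::-1]
for p,n in [((569.4,57.6,.0413),"a"),((569,53.5,.04),"b")]:
    o=wire(im,c,p);cv2.imwrite(f"pics/t0{n}.png",cv2.resize(o[180:265,265:370],None,fx=6,fy=6,interpolation=cv2.INTER_CUBIC))
E
```

```text
(no output)
```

View pics/t0a.png

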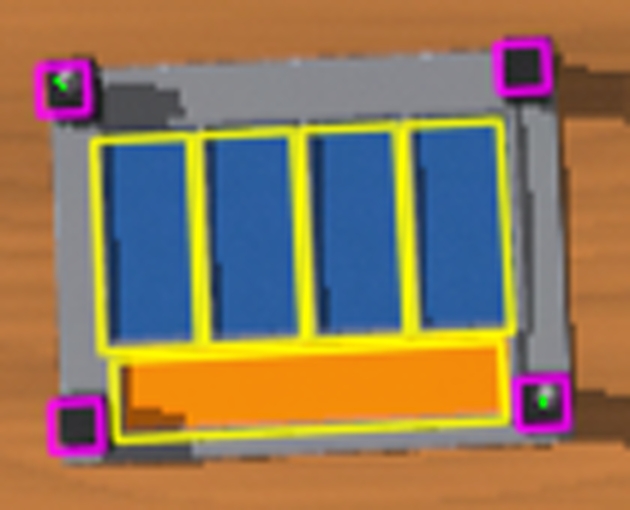

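View pics/t0b.png

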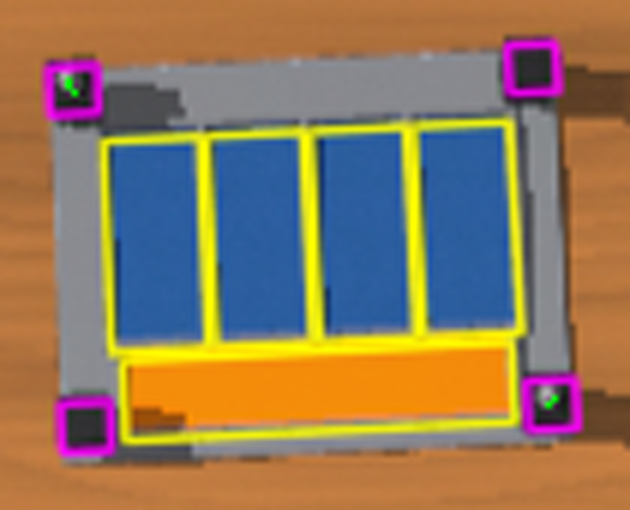

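```bash
python3 - <<'E'
from h import *
go(540,-290,260,110)
E
```

```text
shift [ 1.000e-04 -3.449e-01 -1.500e-03] turn -18.09 q6 -1.63 t 3.35 from [528.6  54.8 258.8]
```

```bash
cat >> h.py <<'E'
def go2(x,y,z,ya):
    "directed yaw version (no mod 180)"
    s,R=pose(); d=R.T@(np.array([x,y,z])-s['eef_pos'])/1000
    t=-(ya-np.degrees(np.arctan2(R[1,1],R[0,1])))
    t=(t+180)%360-180
    print("shift",d.round(4),"turn",round(t,2),"q6",round(s['qpos'][5],2),"t",round(s['clock'],2),"from",s['eef_pos'].round(1),"yaw",round(yaw(),2),"F",s['ft_force'].round(1),"w",round(s['gripper_width'],3))
E
python3 - <<'E'
from h import *
go2(600,-300,260,-70)
for i in range(4): vision.capture("top"); print(pose()[0]['eef_pos'].round(2),pose()[0]['qpos'].round(4), vision.get_calibration('wrist')['t'].round(2))
E
```

```text
shift [-0.0595 -0.3569 -0.0016] turn 161.91 q6 -1.63 t 3.35 from [528.6  54.8 258.8] yaw 91.91 F [0.1 0.3 0.5] w 0.995
[528.29  55.33 258.99] [-2.7200e-02  1.9540e-01  1.5460e+00  8.0000e-04  1.4013e+00 -1.6327e+00] [ -36.13 -551.27  242.21]
[528.18  55.64 259.13] [-2.6500e-02  1.9500e-01  1.5461e+00  6.0000e-04  1.4012e+00 -1.6327e+00] [ -35.98 -551.3   242.14]
[528.23  55.76 259.28] [-2.6200e-02  1.9480e-01  1.5460e+00  5.0000e-04  1.4011e+00 -1.6328e+00] [ -35.83 -551.43  242.03]
[528.34  55.79 259.35] [-2.6100e-02  1.9480e-01  1.5459e+00  4.0000e-04  1.4009e+00 -1.6329e+00] [ -35.7  -551.58  241.91]
```

>>> step_arm:
  series:
    - [-0.06,-0.357,-0.002,43,-1]
    - [-0.06,-0.357,-0.002,43,-1]
    - [-0.06,-0.357,-0.002,43,-1]
    - [-0.06,-0.357,-0.002,43,-1]
    - [-0.06,-0.357,-0.002,43,-1]

```text
clock: 4.05
eef_pos: [579.1, -190.9, 261.0]
ee_rot: [1.107, 2.939, 0.001]
ft_force: [1.6, -0.3, -0.2]
gripper_width: 0.998
```

```bash
python3 - <<'E'
from h import *
go2(600,-300,260,-70)
E
```

```text
shift [-0.0876 -0.0683  0.001 ] turn 118.74 q6 -1.28 t 4.05 from [ 579.1 -190.9  261. ] yaw 48.74 F [ 1.6 -0.3 -0.2] w 0.998
```

>>> step_arm:
  series:
    - [-0.088,-0.068,0.001,119,-1]
    - [-0.088,-0.068,0.001,119,-1]
    - [-0.088,-0.068,0.001,119,-1]
    - [-0.088,-0.068,0.001,119,-1]
    - [-0.088,-0.068,0.001,119,-1]

```text
clock: 4.55
eef_pos: [600.9, -299.1, 259.2]
ee_rot: [-2.108, -2.328, -0.0]
ft_force: [-1.3, 0.8, -0.1]
gripper_width: 0.999
```

```bash
python3 - <<'E'
from h import *
go2(600,-300,260,-70)
E
```

```text
shift [-0.0008 -0.001  -0.0008] turn 75.67 q6 -0.66 t 4.55 from [ 600.9 -299.1  259.2] yaw 5.67 F [-1.3  0.8 -0.1] w 0.999
```

>>> step_arm:
  series:
    - [0,0,0,43,-1]
    - [0,0,0,43,-1]
    - [0,0,0,43,-1]
    - [0,0,0,43,-1]
    - [0,0,0,43,-1]

```text
clock: 5.05
eef_pos: [601.0, -298.0, 259.8]
ee_rot: [-2.814, -1.397, -0.0]
ft_force: [0.2, 0.3, -0.1]
gripper_width: 1.001
```

>>> step_arm:
  series:
    - [0,0,0,33,0.3]
    - [0,0,0,33,0.3]
    - [0,0,0,33,0.3]
    - [0,0,0,33,0.3]
    - [0,0,0,33,0.3]

```text
clock: 5.55
eef_pos: [601.0, -298.1, 259.8]
ee_rot: [-3.093, -0.549, -0.0]
ft_force: [-0.6, 0.9, -0.1]
gripper_width: 0.353
```

```bash
cat >> h.py <<'E'
def snap(n,fn):
    import pickle
    s,R=pose(); c=vision.get_calibration(n); im=vision.capture(n)
    cv2.imwrite(f"pics/{fn}.png",im[:,:,::-1]); pickle.dump((c,s),open(f"pics/{fn}.pkl","wb"))
    print(fn,s['eef_pos'].round(1),"t",round(s['clock'],2)); return c,im
def load(fn):
    import pickle
    c,s=pickle.load(open(f"pics/{fn}.pkl","rb")); return c,cv2.imread(f"pics/{fn}.png")[:,:,::-1],s
E
python3 - <<'E'
from h import *
snap("wrist","w2")
E
```

```text
w2 [ 601.  -298.1  259.8] t 5.55
```

View pics/w2.png

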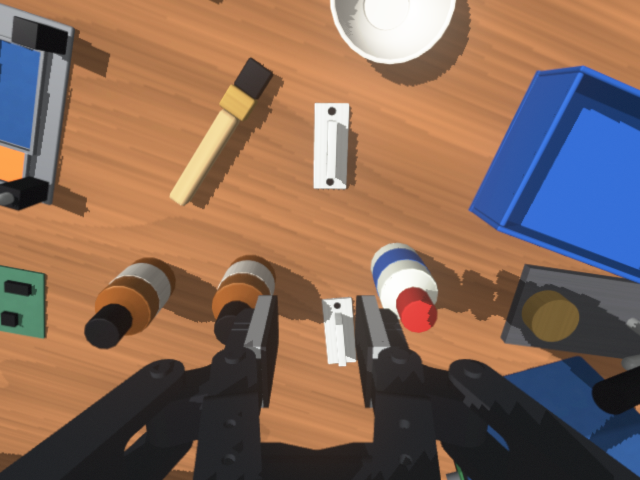

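```bash
python3 - <<'E'
from h import *
c,im,s=load("w2")
cv2.imwrite("pics/w2z.png",cv2.resize(im[90:200,290:370,::-1],None,fx=5,fy=5,interpolation=cv2.INTER_CUBIC))
cv2.imwrite("pics/w2y.png",cv2.resize(im[50:215,160:285,::-1],None,fx=3.5,fy=3.5,interpolation=cv2.INTER_CUBIC))
E
```

```text
(no output)
```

View pics/w2z.png

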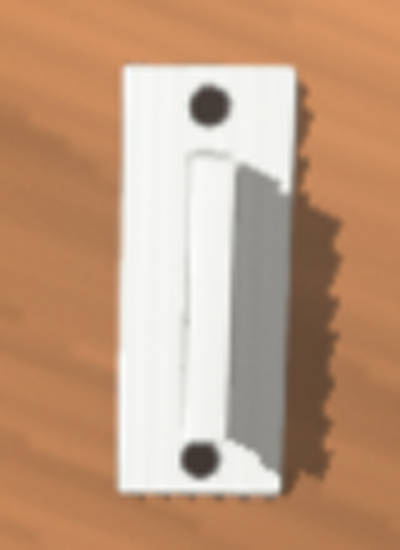

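View pics/w2y.png

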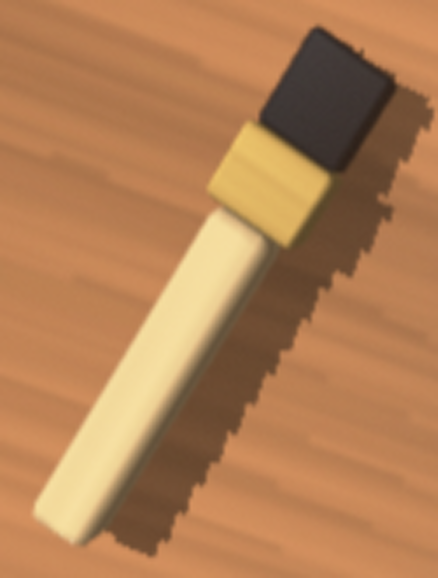

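```bash
python3 - <<'E'
from h import *
c,im,s=load("w2")
def ang(v): return np.degrees(np.arctan2(v[1],v[0]))
Z=lambda p:np.array(p,float)/5+[290,90]
H=back(c,Z([(210,105),(200,460)]),5);K=back(c,Z([(124,66),(296,67),(282,492),(118,492)]),5)
print("A",H.mean(0),ang(H[0]-H[1]),np.linalg.norm(H[0]-H[1]),K.mean(0),ang(K[0]-K[3]),np.linalg.norm(K[0]-K[3]),np.linalg.norm(K[0]-K[1]))
Y=lambda p:np.array(p,float)/3.5+[160,50]
P=back(c,Y([(57,527),(355,53),(245,227)]),22)
print("brush",P,ang(P[1]-P[0]),np.linalg.norm(P[1]-P[0]),np.linalg.norm(P[2]-P[0]), P[:2].mean(0))
H=back(c,[(337,306),(342,363)],5);print("B",H.mean(0),ang(H[0]-H[1]),np.linalg.norm(H[0]-H[1]))
E
```

```text
A [ 639.7190029  -298.88083012    5.        ] 19.206918244958075 66.20633148648496 [ 639.94315958 -298.79310468    5.        ] 19.31686664662871 79.38801629993755 31.573680493456482
brush [[ 544.64930682 -178.18459139   22.        ]
 [ 685.5142018  -217.14407245   22.        ]
 [ 636.88994569 -203.62985012   22.        ]] -15.460027753402168 146.15320661492962 95.68592713057745 [ 615.08175431 -197.66433192   22.        ]
B [ 453.02872418 -380.13179553    5.        ] 25.62426197523541 72.0772004844385
```

```bash
python3 - <<'E'
from h import *
go2(639.8,-298.8,60,-70.7)
E
```

```text
shift [0.0362 0.0139 0.1997] turn 0.97 q6 0.65 t 5.6 from [ 601.  -298.3  259.7] yaw -69.73 F [0.6 0.5 0.7] w 0.351
```

>>> step_arm:
  series:
    - [0.036,0.014,0.2,1,0.3]
    - [0.036,0.014,0.2,1,0.3]
    - [0.036,0.014,0.2,1,0.3]
    - [0.036,0.014,0.2,1,0.3]
    - [0.036,0.014,0.2,1,0.3]

```text
clock: 6.1
eef_pos: [635.8, -297.0, 52.1]
ee_rot: [-3.088, -0.523, 0.016]
ft_force: [-1.4, 1.0, -1.1]
gripper_width: 0.346
```

```bash
python3 - <<'E'
from h import *
go2(639.8,-298.8,9,-70.7)
snap("wrist","w3")
E
```

```text
shift [0.0036 0.0035 0.043 ] turn -0.08 q6 0.7 t 6.1 from [ 635.8 -297.    52.1] yaw -70.78 F [-1.4  1.  -1.1] w 0.346
w3 [ 635.8 -297.    52.1] t 6.1
```

View pics/w3.png

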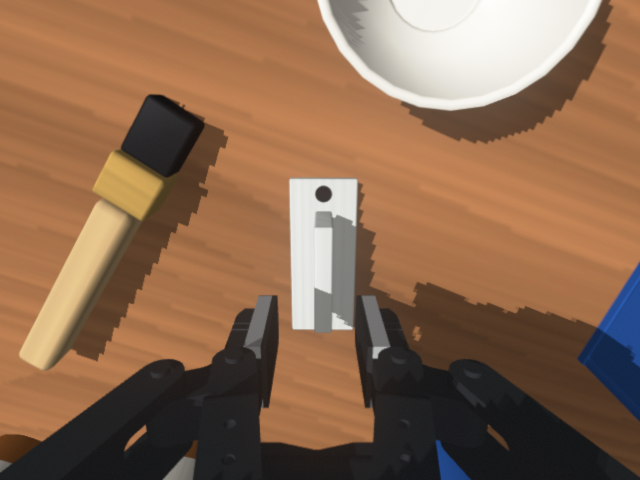

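>>> step_arm:
  series:
    - [0.003,0.003,0.03,0,0.3]
    - [0.003,0.003,0.042,0,0.3]
    - [0.003,0.003,0.042,0,0.3]
    - [0.003,0.003,0.042,0,0.3]

```text
clock: 6.55
eef_pos: [643.9, -302.7, 19.7]
ee_rot: [3.097, 0.52, 0.003]
ft_force: [0.7, 0.2, -0.7]
gripper_width: 0.347
```

```bash
python3 - <<'E'
from h import *
go2(639.8,-298.8,9,-70.7)
E
```

```text
shift [-0.0026 -0.005   0.0107] turn -0.25 q6 0.7 t 6.55 from [ 643.9 -302.7   19.7] yaw -70.95 F [ 0.7  0.2 -0.7] w 0.347
```

>>> step_arm:
  series:
    - [-0.003,-0.005,0.011,0,0.3]
    - [-0.003,-0.005,0.011,0,0.3]
    - [-0.003,-0.005,0.011,0,0.3]

```text
clock: 6.85
eef_pos: [638.4, -298.2, 6.7]
ee_rot: [-3.098, -0.52, 0.0]
ft_force: [-0.3, -0.2, 0.2]
gripper_width: 0.351
```

```bash
python3 - <<'E'
from h import *
go2(639.8,-298.8,9,-70.7)
E
```

```text
shift [ 0.0012  0.001  -0.0023] turn -0.26 q6 0.7 t 6.85 from [ 638.4 -298.2    6.7] yaw -70.96 F [-0.3 -0.2  0.2] w 0.351
```

Close on the web.

>>> step_arm:
  series:
    - [0.001,0.001,-0.001,0,1]
    - [0.001,0.001,-0.001,0,1]
    - [0.001,0.001,-0.001,0,1]
    - [0.001,0.001,-0.001,0,1]
    - [0.001,0.001,-0.001,0,1]
  squeeze: 60

```text
clock: 7.35
eef_pos: [640.8, -299.5, 8.3]
ee_rot: [3.097, 0.519, 0.002]
ft_force: [0.0, -1.6, 5.4]
gripper_width: 0.079
```

>>> step_arm:
  series:
    - [0,0,-0.05,0,1]
    - [0,0,-0.1,0,1]
    - [0,0,-0.1,0,1]
    - [0,0,-0.1,0,1]

```text
clock: 7.75
eef_pos: [640.4, -299.3, 108.8]
ee_rot: [3.097, 0.519, 0.003]
ft_force: [-0.5, 0.3, -1.0]
gripper_width: 0.077
```

```bash
python3 - <<'E'
from h import *
s,R=pose();print(s['eef_pos'])
# tray estimate
from tray import T
p=(570,56.3,.041)
print("slot0",T(p,[(11,-66,5),(11,66,5),(-55,0,5)]))
go2(580,-9.3,260,-87.6)
E
```

```text
[ 640.35568898 -299.26210511  108.77495714]
slot0 [[583.69599773  -9.19366111   5.        ]
 [578.28551386 122.69540843   5.        ]
 [515.04622102  54.04563172   5.        ]]
shift [ 0.0377 -0.2935 -0.1516] turn 16.63 q6 0.7 t 7.75 from [ 640.4 -299.3  108.8] yaw -70.97 F [-0.5  0.3 -1. ] w 0.077
```

```bash
python3 - <<'E'
from h import *
go2(610,45,230,-87.6)
E
```

```text
shift [ 0.0838 -0.3351 -0.1216] turn 16.63 q6 0.7 t 7.75 from [ 640.4 -299.3  108.8] yaw -70.97 F [-0.5  0.3 -1. ] w 0.077
```

>>> step_arm:
  series:
    - [0.084,-0.335,-0.121,16.6,1]
    - [0.084,-0.335,-0.121,16.6,1]
    - [0.084,-0.335,-0.121,16.6,1]
    - [0.084,-0.335,-0.121,16.6,1]
    - [0.084,-0.335,-0.121,16.6,1]

```text
clock: 8.25
eef_pos: [617.6, -61.9, 187.9]
ee_rot: [-3.139, -0.066, 0.008]
ft_force: [0.5, 0.9, -0.8]
gripper_width: 0.086
```

```bash
python3 - <<'E'
from h import *
go2(610,45,230,-87.6)
E
```

```text
shift [-0.0033 -0.1072 -0.0419] turn 0.01 q6 1.32 t 8.25 from [617.6 -61.9 187.9] yaw -87.59 F [ 0.5  0.9 -0.8] w 0.086
```

>>> step_arm:
  series:
    - [-0.003,-0.1,-0.04,0,1]
    - [-0.003,-0.1,-0.04,0,1]
    - [-0.003,-0.1,-0.04,0,1]
    - [-0.003,-0.1,-0.04,0,1]
    - [-0.003,-0.1,-0.04,0,1]

```text
clock: 8.75
eef_pos: [611.5, 34.9, 228.1]
ee_rot: [3.14, 0.067, -0.006]
ft_force: [-0.2, -0.9, -1.3]
gripper_width: 0.078
```

```bash
python3 - <<'E'
from h import *
snap("wrist","w4")
E
```

```text
w4 [611.5  34.9 228.1] t 8.75
```

View pics/w4.png

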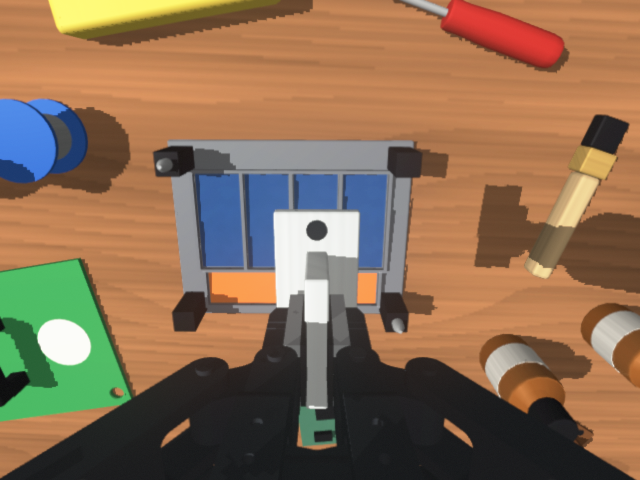

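```bash
python3 - <<'E'
from h import *
c,im,s=load("w4")
cv2.imwrite("pics/w4z.png",cv2.resize(im[135:345,150:440,::-1],None,fx=2.75,fy=2.75,interpolation=cv2.INTER_CUBIC))
E
```

```text
(no output)
```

View pics/w4z.png

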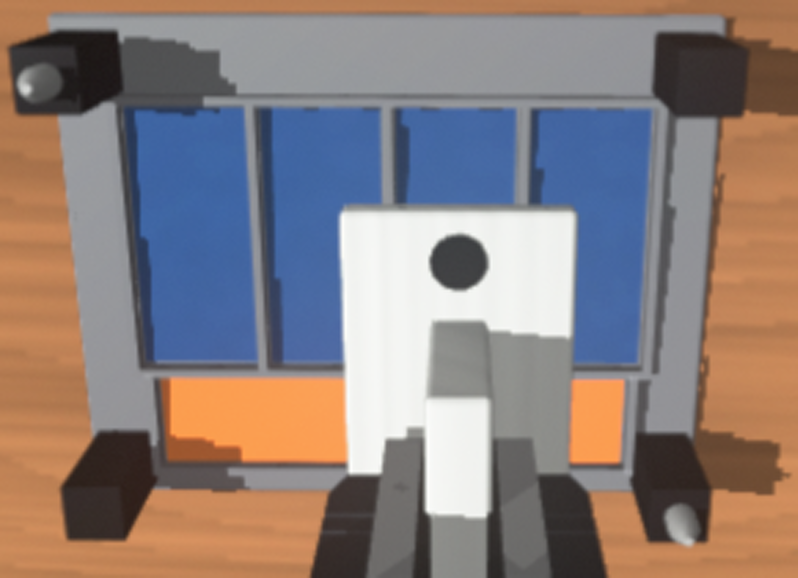

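```bash
cat >> tray.py <<'E'
def fit(c,ys,yl,xs,xl,p0=(570,56,.04)):
    W1=back(c,ys,11);W2=back(c,xs,11)
    f=lambda p:np.r_[inv(p,W1)[:,1]-yl, inv(p,W2)[:,0]-xl]
    r=least_squares(f,p0);print("fit",r.x.round(4),np.degrees(r.x[2]).round(2),r.fun.round(1));return r.x
E
python3 - <<'E'
from tray import *
c,im,s=load("w4")
Z=lambda p:np.array(p,float)/2.75+[150,135]
p=fit(c,Z([(251,115),(263,360),(388,115),(391,200),(524,115),(522,200)]),[44,44,0,0,-44,-44],Z([(220,373),(300,373),(600,372),(180,103),(600,101)]),[-36.25]*3+[58]*2)
o=wire(im,c,p);cv2.imwrite("pics/w4o.png",cv2.resize(o[135:345,150:440],None,fx=2.75,fy=2.75,interpolation=cv2.INTER_CUBIC))
E
```

```text
fit [5.714352e+02 5.462580e+01 4.530000e-02] 2.6 [-0.6  0.2 -0.2 -0.6  0.5  0.7  0.4  0.4  0.5 -0.9 -0.5]
```

View pics/w4o.png

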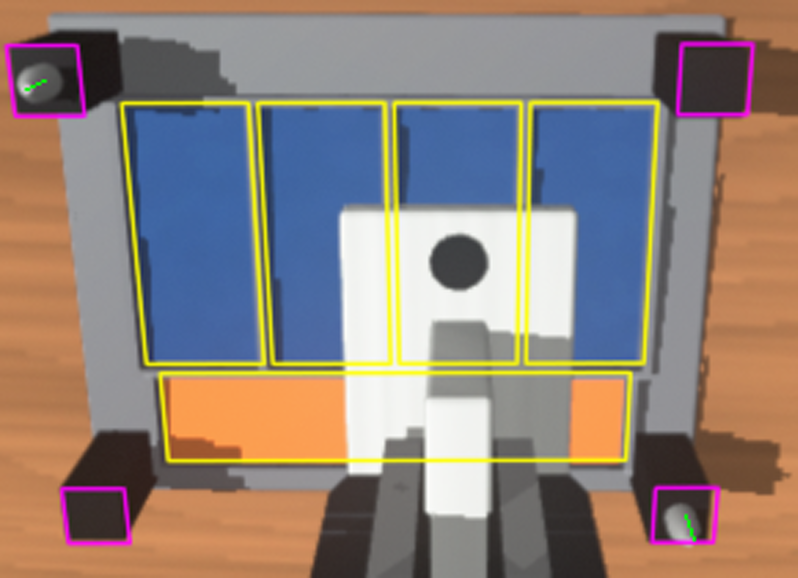

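```bash
python3 - <<'E'
from h import *
go2(585.8,-11,60,-87.5)
E
```

```text
shift [-0.0271  0.0442  0.1683] turn -0.13 q6 1.47 t 8.8 from [611.6  34.4 228.1] yaw -87.63 F [ 0.4 -0.5 -1.1] w 0.077
```

>>> step_arm:
  series:
    - [-0.027,0.044,0.1,0,1]
    - [-0.027,0.044,0.15,0,1]
    - [-0.027,0.044,0.168,0,1]
    - [-0.027,0.044,0.168,0,1]
    - [-0.027,0.044,0.168,0,1]

```text
clock: 9.3
eef_pos: [582.4, -11.3, 56.9]
ee_rot: [-3.14, -0.061, 0.019]
ft_force: [0.4, 0.5, 0.6]
gripper_width: 0.074
```

```bash
python3 - <<'E'
from h import *
go2(585.8,-11,30,-87.5)
E
```

```text
shift [ 0.0037 -0.0001  0.0268] turn -0.26 q6 1.39 t 9.3 from [582.4 -11.3  56.9] yaw -87.76 F [0.4 0.5 0.6] w 0.074
```

>>> step_arm:
  series:
    - [0,0,0.03,-0.2,1]
    - [0,0,0.03,-0.2,1]
    - [0,0,0.03,-0.2,1]
    - [0,0,0.03,-0.2,1]

```text
clock: 9.7
eef_pos: [588.8, -9.7, 34.0]
ee_rot: [3.14, 0.072, 0.005]
ft_force: [0.6, 0.1, -0.8]
gripper_width: 0.076
```

```bash
python3 - <<'E'
from h import *
go2(585.8,-11,14,-87.5)
E
```

```text
shift [-0.0031  0.0011  0.02  ] turn 0.12 q6 1.39 t 9.7 from [588.8  -9.7  34. ] yaw -87.38 F [ 0.6  0.1 -0.8] w 0.076
```

>>> step_arm:
  series:
    - [0,0,0.004,0,1]
    - [0,0,0.004,0,1]
    - [0,0,0.004,0,1]

```text
clock: 10.0
eef_pos: [587.4, -9.2, 28.7]
ee_rot: [3.141, 0.072, 0.001]
ft_force: [-0.0, 0.3, -0.9]
gripper_width: 0.077
```

```bash
python3 - <<'E'
from h import *
go2(585.8,-11,14,-87.5)
E
```

```text
shift [-0.0017  0.0017  0.0147] turn 0.14 q6 1.39 t 10.0 from [587.4  -9.2  28.7] yaw -87.36 F [-0.   0.3 -0.9] w 0.077
```

>>> step_arm:
  series:
    - [-0.001,0.002,0.007,0.1,1]
    - [-0.001,0.002,0.013,0.1,1]
    - [-0.001,0.002,0.014,0.1,1]
    - [-0.001,0.002,0.014,0.1,1]

```text
clock: 10.4
eef_pos: [586.0, -11.4, 13.7]
ee_rot: [-3.141, -0.069, 0.002]
ft_force: [-0.1, -0.1, -1.1]
gripper_width: 0.08
```

```bash
python3 - <<'E'
from h import *
go2(585.8,-11,14,-87.5)
snap("wrist","w5")
E
```

```text
shift [-0.0002 -0.0004 -0.0003] turn 0.03 q6 1.39 t 10.4 from [586.  -11.4  13.7] yaw -87.47 F [-0.1 -0.1 -1.1] w 0.08
w5 [586.  -11.4  13.7] t 10.4
```

View pics/w5.png

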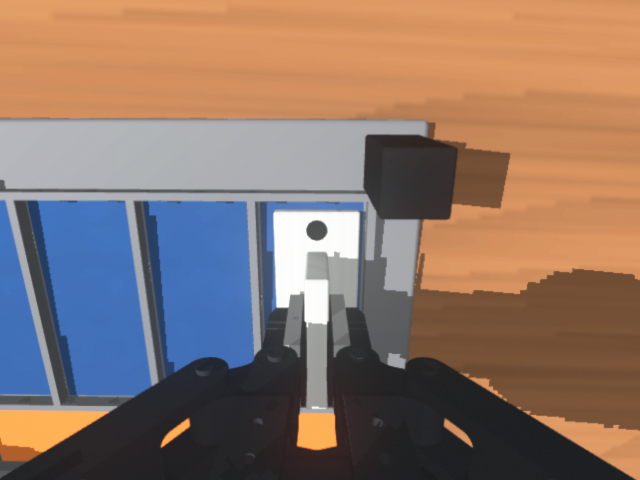

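>>> step_arm:
  series:
    - [0,0,0.001,0,1]
    - [0,0,0.001,0,0.5]
    - [0,0,0.001,0,0.5]
    - [0,0,0.001,0,0.5]

```text
clock: 10.85
eef_pos: [586.5, -11.4, 13.3]
ee_rot: [-3.141, -0.069, -0.001]
ft_force: [0.1, -0.7, -0.4]
gripper_width: 0.249
```

>>> step_arm:
  series:
    - [0,0,-0.03,0,0.5]
    - [0,0,-0.08,0,0.5]
    - [0,0,-0.13,0,0.5]
    - [0,0,-0.16,0,0.5]
    - [0,0,-0.16,0,0.3]

```text
clock: 11.35
eef_pos: [589.8, -11.8, 179.0]
ee_rot: [3.139, 0.07, 0.018]
ft_force: [0.5, 0.2, -0.9]
gripper_width: 0.347
```

```bash
python3 - <<'E'
from h import *
snap("wrist","w6"); snap("top","t6")
go2(540,-300,200,-76)
E
```

```text
w6 [589.8 -11.8 179. ] t 11.35
t6 [587.9 -11.5 176. ] t 11.4
shift [-0.0591  0.2863 -0.0261] turn -11.47 q6 1.39 t 11.45 from [586.4 -11.4 173.9] yaw -87.47 F [ 0.1 -0.9 -1.3] w 0.347
```

View pics/w6.png

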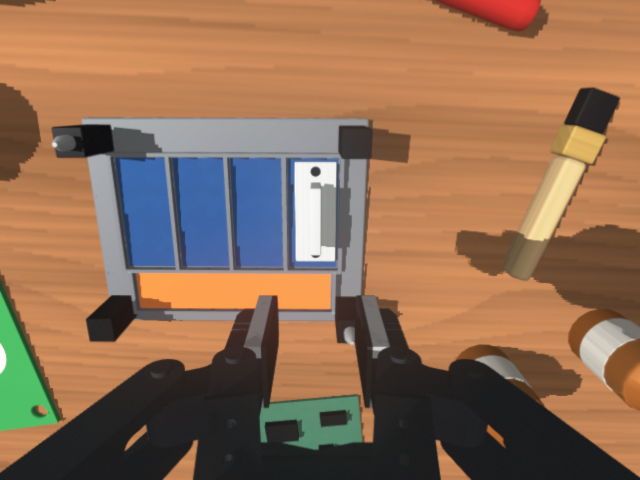

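```bash
python3 - <<'E'
from h import *
go2(454,-381,190,-64.5)
E
```

```text
shift [-0.1486  0.3634 -0.0163] turn -22.97 q6 1.39 t 11.45 from [586.4 -11.4 173.9] yaw -87.47 F [ 0.1 -0.9 -1.3] w 0.347
```

>>> step_arm:
  series:
    - [-0.149,0.363,-0.016,-23,0.3]
    - [-0.149,0.363,-0.016,-23,0.3]
    - [-0.149,0.363,-0.016,-23,0.3]
    - [-0.149,0.363,-0.016,-23,0.3]
    - [-0.149,0.363,-0.016,-23,0.3]

```text
clock: 11.95
eef_pos: [502.4, -240.6, 180.9]
ee_rot: [-3.061, -0.694, 0.004]
ft_force: [1.1, -0.3, -0.4]
gripper_width: 0.35
```

```bash
python3 - <<'E'
from h import *
go2(454,-381,190,-64.5)
E
```

```text
shift [-0.1042  0.1057 -0.0093] turn 0.06 q6 0.55 t 11.95 from [ 502.4 -240.6  180.9] yaw -64.44 F [ 1.1 -0.3 -0.4] w 0.35
```

>>> step_arm:
  series:
    - [-0.1,0.1,-0.01,0,0.3]
    - [-0.1,0.1,-0.01,0,0.3]
    - [-0.1,0.1,-0.01,0,0.3]
    - [-0.1,0.1,-0.01,0,0.3]
    - [-0.1,0.1,-0.01,0,0.3]

```text
clock: 12.45
eef_pos: [456.0, -373.0, 190.8]
ee_rot: [-3.061, -0.69, 0.003]
ft_force: [0.5, -0.0, -0.4]
gripper_width: 0.352
```

```bash
python3 - <<'E'
from h import *
vision.capture("top");vision.capture("top")
c,im=snap("wrist","w7")
cv2.imwrite("pics/w7z.png",im[:,:,::-1])
go2(454,-381,190,-64.5)
E
```

```text
w7 [ 456.9 -371.5  191.5] t 12.55
shift [-0.0071  0.0073  0.0019] turn 0.11 q6 0.32 t 12.6 from [ 457.2 -371.3  191.9] yaw -64.39 F [ 0.6 -0.1  0.6] w 0.347
```

View pics/w7.png

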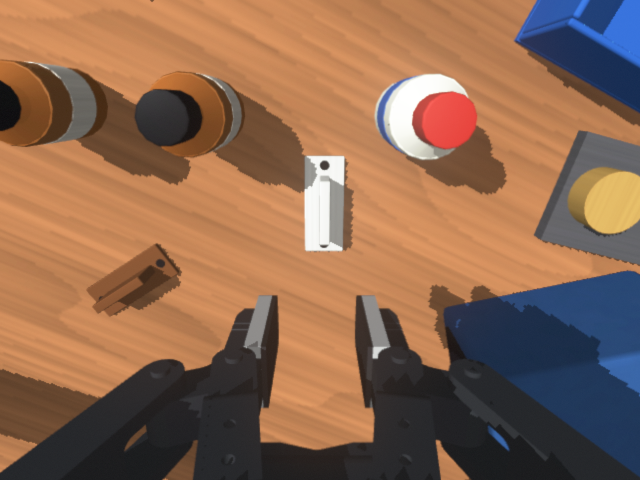

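```bash
python3 - <<'E'
from h import *
c,im,s=load("w7")
def ang(v): return np.degrees(np.arctan2(v[1],v[0]))
m=(im.min(2)>130)&(cv2.cvtColor(im,cv2.COLOR_RGB2HSV)[:,:,1]<40)
n,l,st,ce=cv2.connectedComponentsWithStats(m.astype(np.uint8)); k=l[180,315]; print(st[k],ce[k])
r=cv2.minAreaRect(np.argwhere(l==k)[:,::-1].astype(np.float32));print(r)
K=back(c,[(305,156),(344,156),(344,250),(305,250)],5)
print(K.mean(0),ang(K[0]-K[3]),ang(K[1]-K[2]),np.linalg.norm(K[0]-K[3]),np.linalg.norm(K[0]-K[1]))
B=K.mean(0); go2(B[0],B[1],60,ang(K[0]-K[3])-90)
E
```

```text
[ 304  156   41   95 3555] [323.68720113 202.93108298]
((323.4057312011719, 202.97227478027344), (39.50632858276367, 94.90628814697266), 1.450216293334961)
[ 456.90097903 -378.25711113    5.        ] 25.149992321035132 26.822262186009578 78.95883166514302 30.758600755400753
shift [-0.0032  0.0065  0.1319] turn 0.46 q6 0.32 t 12.6 from [ 457.2 -371.3  191.9] yaw -64.39 F [ 0.6 -0.1  0.6] w 0.347
```

>>> step_arm:
  series:
    - [-0.003,0.007,0.05,0.3,0.3]
    - [-0.003,0.007,0.09,0.3,0.3]
    - [-0.003,0.007,0.12,0.3,0.3]
    - [-0.003,0.007,0.132,0.3,0.3]
    - [-0.003,0.007,0.132,0.3,0.3]

```text
clock: 13.1
eef_pos: [457.2, -378.7, 59.5]
ee_rot: [-3.062, -0.688, 0.003]
ft_force: [-0.5, 0.5, 0.3]
gripper_width: 0.349
```

>>> step_arm:
  series:
    - [0,0,0.02,0,0.3]
    - [0,0,0.03,0,0.3]
    - [0,0,0.03,0,0.3]
    - [0,0,0.03,0,0.3]

```text
clock: 13.5
eef_pos: [458.2, -381.0, 32.1]
ee_rot: [3.064, 0.686, 0.001]
ft_force: [0.4, -0.0, -0.7]
gripper_width: 0.35
```

```bash
python3 - <<'E'
from h import *
vision.capture("top");vision.capture("top")
go2(457.3,-378.4,9,-64.7)
E
```

```text
shift [ 0.0004 -0.0031  0.0233] turn -0.06 q6 0.32 t 13.6 from [ 458.2 -381.3   32.3] yaw -64.76 F [ 0.  -0.1 -0.1] w 0.346
```

>>> step_arm:
  series:
    - [0,-0.003,0.015,0,0.3]
    - [0,-0.003,0.023,0,0.3]
    - [0,-0.003,0.023,0,0.3]
    - [0,-0.003,0.023,0,0.3]

```text
clock: 14.0
eef_pos: [456.4, -378.2, 8.3]
ee_rot: [3.066, 0.686, 0.0]
ft_force: [0.4, -0.4, 0.4]
gripper_width: 0.352
```

>>> step_arm:
  series:
    - [0,0,0,0,1]
    - [0,0,0,0,1]
    - [0,0,0,0,1]
    - [0,0,0,0,1]

```text
clock: 14.4
eef_pos: [456.8, -378.6, 8.8]
ee_rot: [3.064, 0.686, 0.001]
ft_force: [0.3, -0.1, 4.0]
gripper_width: 0.079
```

>>> step_arm:
  series:
    - [0,0,-0.03,0,1]
    - [0,0,-0.08,0,1]
    - [0,0,-0.13,0,1]
    - [0,0,-0.17,0,1]
    - [0,0,-0.2,0,1]

```text
clock: 14.9
eef_pos: [456.6, -378.3, 211.0]
ee_rot: [3.063, 0.686, 0.003]
ft_force: [0.6, -0.1, -0.6]
gripper_width: 0.079
```

```bash
python3 - <<'E'
from h import *
from tray import T
p=(571.4,54.6,.043); q=T(p,[(11,66,0)])[0]; print(q)
go2(q[0],q[1],180,-87.5)
E
```

```text
[579.55270656 121.01184665   0.        ]
shift [ 0.3241 -0.3993  0.0302] turn 22.74 q6 0.32 t 14.9 from [ 456.6 -378.3  211. ] yaw -64.76 F [ 0.6 -0.1 -0.6] w 0.079
```

>>> step_arm:
  series:
    - [0.324,-0.399,0.03,22.7,1]
    - [0.324,-0.399,0.03,22.7,1]
    - [0.324,-0.399,0.03,22.7,1]
    - [0.324,-0.399,0.03,22.7,1]
    - [0.324,-0.399,0.03,22.7,1]

```text
clock: 15.4
eef_pos: [515.0, -136.8, 193.3]
ee_rot: [-3.14, -0.068, 0.001]
ft_force: [0.8, 0.9, -0.1]
gripper_width: 0.081
```

```bash
python3 - <<'E'
from h import *
go2(579.6,121,180,-87.5)
E
```

```text
shift [ 0.0758 -0.2547  0.0134] turn -0.0 q6 1.14 t 15.4 from [ 515.  -136.8  193.3] yaw -87.5 F [ 0.8  0.9 -0.1] w 0.081
```

>>> step_arm:
  series:
    - [0.075,-0.245,0.013,0,1]
    - [0.075,-0.245,0.013,0,1]
    - [0.075,-0.245,0.013,0,1]
    - [0.075,-0.245,0.013,0,1]
    - [0.075,-0.245,0.013,0,1]

```text
clock: 15.9
eef_pos: [577.5, 105.0, 180.6]
ee_rot: [3.141, 0.07, -0.001]
ft_force: [1.8, -0.6, -1.4]
gripper_width: 0.078
```

>>> step_arm:
  series:
    - [0,0,0.02,0,1]
    - [0,0,0.06,0,1]
    - [0,0,0.1,0,1]
    - [0,0,0.12,0,1]
    - [0,0,0.12,0,1]

```text
clock: 16.4
eef_pos: [574.3, 102.9, 57.3]
ee_rot: [3.14, 0.07, -0.014]
ft_force: [0.1, 0.3, -0.1]
gripper_width: 0.077
```

```bash
python3 - <<'E'
from h import *
vision.capture("top");vision.capture("top")
go2(579.6,121,30,-87.5); snap("wrist","w8")
E
```

```text
shift [ 0.0026 -0.0179  0.0311] turn 0.03 q6 1.58 t 16.5 from [577.8 103.   61.1] yaw -87.47 F [-0.4 -0.2 -0.7] w 0.081
w8 [577.8 103.   61.1] t 16.5
```

View pics/w8.png

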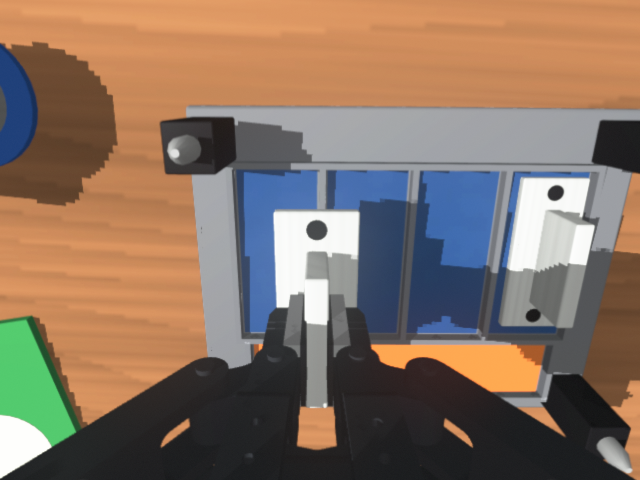

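>>> step_arm:
  series:
    - [0.002,-0.018,0.005,0,1]
    - [0.002,-0.018,0.02,0,1]
    - [0.002,-0.018,0.03,0,1]
    - [0.002,-0.018,0.03,0,1]
    - [0.002,-0.018,0.03,0,1]

```text
clock: 17.05
eef_pos: [579.4, 120.8, 31.8]
ee_rot: [-3.141, -0.069, -0.002]
ft_force: [-0.1, -0.7, -1.0]
gripper_width: 0.077
```

```bash
python3 - <<'E'
from h import *
vision.capture("top");vision.capture("top")
go2(579.6,121,14,-87.5)
E
```

```text
shift [-0.0001 -0.0002  0.018 ] turn 0.02 q6 1.61 t 17.15 from [579.7 120.8  32. ] yaw -87.48 F [ 0.4 -0.5 -0.6] w 0.078
```

>>> step_arm:
  series:
    - [0,0,0.01,0,1]
    - [0,0,0.018,0,1]
    - [0,0,0.019,0,1]
    - [0,0,0.019,0,1]
    - [0,0,0.019,0,1]

```text
clock: 17.65
eef_pos: [579.2, 120.9, 13.3]
ee_rot: [3.141, 0.069, 0.001]
ft_force: [-2.2, -0.3, 11.1]
gripper_width: 0.08
```

```bash
python3 - <<'E'
from h import *
go2(579.6,121,14,-87.5); snap("wrist","w9")
E
```

```text
shift [ 0.0004 -0.0001 -0.0007] turn 0.03 q6 1.62 t 17.65 from [579.2 120.9  13.3] yaw -87.47 F [-2.2 -0.3 11.1] w 0.08
w9 [579.2 120.9  13.3] t 17.65
```

View pics/w9.png

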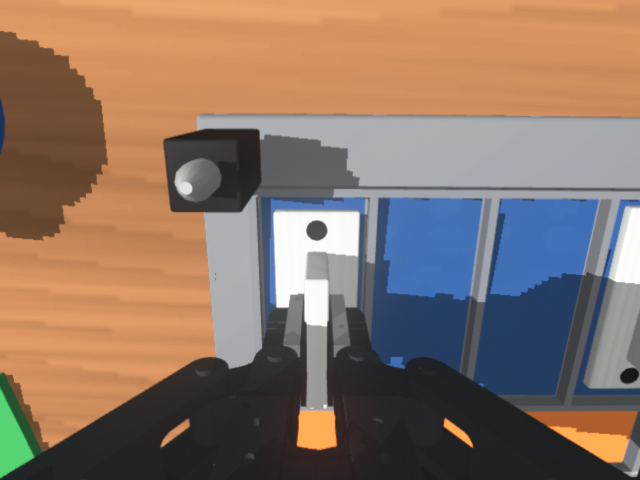

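In the compartment, on the floor (11 N contact). Release and go for the brush.

>>> step_arm:
  series:
    - [0,0,0,0,0.5]
    - [0,0,0,0,0.5]
    - [0,0,0,0,0.5]

```text
clock: 18.0
eef_pos: [578.7, 121.0, 11.5]
ee_rot: [-3.141, -0.069, 0.001]
ft_force: [0.3, -0.2, -0.1]
gripper_width: 0.25
```

>>> step_arm:
  series:
    - [0,0,-0.03,0,0.5]
    - [0,0,-0.08,0,0.5]
    - [0,0,-0.13,0,0.5]
    - [0,0,-0.16,0,0.5]
    - [0,0,-0.16,0,0.1]

```text
clock: 18.5
eef_pos: [582.3, 121.4, 177.2]
ee_rot: [-3.14, -0.07, -0.017]
ft_force: [-0.2, -1.1, -0.1]
gripper_width: 0.404
```

```bash
python3 - <<'E'
from h import *
snap("wrist","w10"); 
go2(616,-198,180,-105.5)
go2(616,-198,180,74.5)
E
```

```text
w10 [582.3 121.4 177.2] t 18.5
shift [ 0.0214  0.3205 -0.0057] turn 18.04 q6 1.61 t 18.55 from [580.5 121.2 174.3] yaw -87.46 F [ 0.5 -0.6  0.5] w 0.449
shift [ 0.0214  0.3205 -0.0057] turn -161.96 q6 1.61 t 18.55 from [580.5 121.2 174.3] yaw -87.46 F [ 0.5 -0.6  0.5] w 0.449
```

View pics/w10.png

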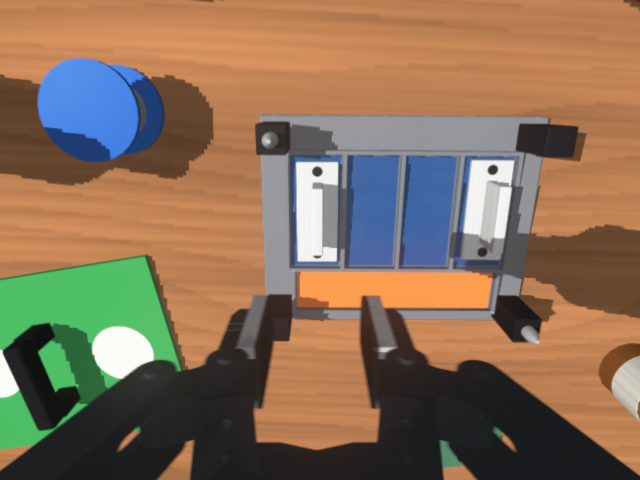

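>>> step_arm:
  series:
    - [0.021,0.32,0,18,0.1]
    - [0.021,0.32,0,18,0.1]
    - [0.021,0.32,0,18,0.1]
    - [0.021,0.32,0,18,0.1]
    - [0.021,0.32,0,18,0.1]

```text
clock: 19.05
eef_pos: [605.1, -129.0, 169.5]
ee_rot: [-3.112, 0.422, 0.006]
ft_force: [1.0, 0.5, 0.9]
gripper_width: 0.45
```

```bash
python3 - <<'E'
from h import *
go2(616,-198,180,-105.5)
E
```

```text
shift [ 0.0288  0.0636 -0.0106] turn 0.04 q6 1.52 t 19.05 from [ 605.1 -129.   169.5] yaw -105.46 F [1.  0.5 0.9] w 0.45
```

>>> step_arm:
  series:
    - [0.026,0.058,0,0,0.1]
    - [0.026,0.058,0,0,0.1]
    - [0.026,0.058,0,0,0.1]
    - [0.026,0.058,0,0,0.1]

```text
clock: 19.45
eef_pos: [615.0, -189.0, 170.3]
ee_rot: [-3.111, 0.423, 0.005]
ft_force: [0.0, 0.3, 0.3]
gripper_width: 0.448
```

```bash
python3 - <<'E'
from h import *
vision.capture("top");vision.capture("top");vision.capture("top")
c,im=snap("wrist","w11")
E
```

```text
w11 [ 615.6 -188.1  171.7] t 19.6
```

View pics/w11.png

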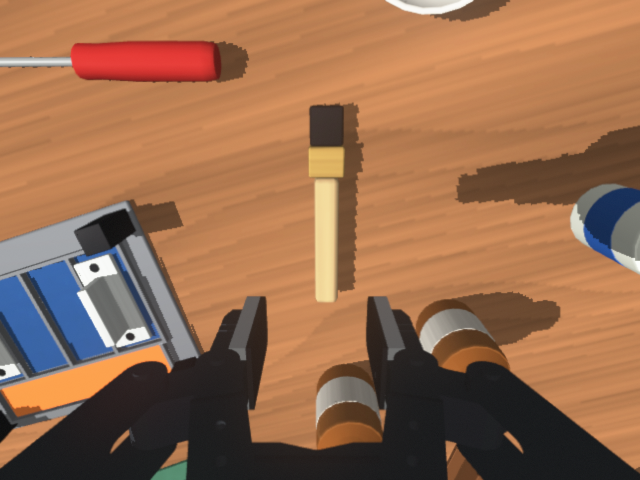

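```bash
python3 - <<'E'
from h import *
c,im,s=load("w11")
P=back(c,[(326,300.5),(326,180),(327,106)],22)
d=P[1]-P[0];print(P.round(1).tolist(),np.degrees(np.arctan2(d[1],d[0])),np.linalg.norm(d),np.linalg.norm(P[2]-P[0]))
u=d/np.linalg.norm(d); M=P[0]+u*75; print(M, P[1]-u*25)
M=(M+P[1]-u*25)/2
go2(M[0],M[1],60,np.degrees(np.arctan2(d[1],d[0]))-90)
E
```

```text
[[545.0, -177.5, 22.0], [637.2, -201.9, 22.0], [685.8, -215.5, 22.0]] -14.853358819072085 95.34410974581968 145.78331645760989
[ 617.52111446 -196.73468413   22.        ] [ 613.02080043 -195.54116512   22.        ]
shift [0.0017 0.0077 0.112 ] turn -0.49 q6 1.43 t 19.65 from [ 615.8 -188.3  172. ] yaw -105.35 F [ 0.2  0.9 -0.5] w 0.448
```

>>> step_arm:
  series:
    - [0.002,0.008,0.05,-0.5,0.1]
    - [0.002,0.008,0.09,-0.5,0.1]
    - [0.002,0.008,0.12,-0.5,0.1]
    - [0.002,0.008,0.132,-0.5,0.1]
    - [0.002,0.008,0.135,-0.5,0.1]

```text
clock: 20.15
eef_pos: [615.1, -197.2, 35.9]
ee_rot: [-3.114, 0.407, 0.004]
ft_force: [-0.3, 0.9, -0.4]
gripper_width: 0.449
```

```bash
python3 - <<'E'
from h import *
vision.capture("top");vision.capture("top");vision.capture("top")
go2(615.3,-196.1,9.5,-104.9)
E
```

```text
shift [-0.0025 -0.002   0.0292] turn -0.03 q6 1.41 t 20.3 from [ 617.1 -198.7   38.8] yaw -104.93 F [ 0.6 -0.1  0.2] w 0.448
```

>>> step_arm:
  series:
    - [-0.002,-0.002,0.02,0,0.1]
    - [-0.002,-0.002,0.029,0,0.1]
    - [-0.002,-0.002,0.029,0,0.1]
    - [-0.002,-0.002,0.029,0,0.1]

```text
clock: 20.7
eef_pos: [615.0, -196.4, 8.9]
ee_rot: [3.114, -0.409, 0.002]
ft_force: [0.3, -0.1, 0.7]
gripper_width: 0.451
```

>>> step_arm:
  series:
    - [0,0,0,0,1]
    - [0,0,0,0,1]
    - [0,0,0,0,1]
    - [0,0,0,0,1]

```text
clock: 21.1
eef_pos: [615.2, -196.5, 9.3]
ee_rot: [3.114, -0.409, 0.003]
ft_force: [0.6, 0.5, 5.0]
gripper_width: 0.191
```

```bash
python3 - <<'E'
from h import *
snap("wrist","w12");print(pose()[0]['eef_pos'],yaw())
E
```

```text
w12 [ 615.2 -196.5    9.3] t 21.1
[ 615.1744936  -196.52212141    9.27213355] -104.96826041223152
```

View pics/w12.png

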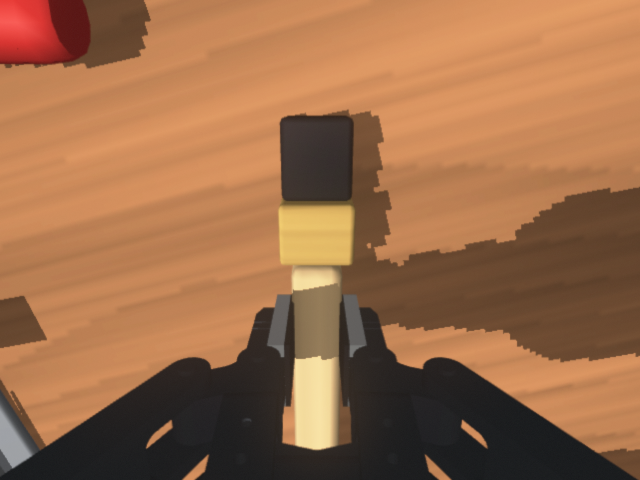

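```bash
python3 - <<'E'
from h import *
c,im,s=load("w12")
R=Ro.from_rotvec(s['ee_rot']).as_matrix()
for z in(20,22):
  P=back(c,[(316,266),(316,117),(316,203)],z); print(((P-s['eef_pos'])@R).round(1).tolist())
from tray import T
p=(570.8,55.6,.043); q=T(p,[(-55,0,0)])[0]; print(q)
go2(615,-196,150,-104.9)
E
```

```text
[[24.6, 0.6, -10.7], [73.8, 0.6, -10.5], [46.7, 0.6, -10.6]]
[[25.4, 0.6, -12.6], [73.8, 0.6, -12.5], [47.2, 0.6, -12.6]]
[515.85083967  53.23572875   0.        ]
shift [ 0.     -0.0004 -0.1407] turn -0.07 q6 1.42 t 21.15 from [ 615.2 -196.5    9.3] yaw -104.97 F [ 0.1 -0.2  6.4] w 0.194
```

>>> step_arm:
  series:
    - [0,0,-0.03,0,1]
    - [0,0,-0.07,0,1]
    - [0,0,-0.11,0,1]
    - [0,0,-0.14,0,1]
    - [0,0,-0.14,0,1]

```text
clock: 21.65
eef_pos: [617.2, -197.3, 153.3]
ee_rot: [3.112, -0.409, 0.015]
ft_force: [0.8, -0.4, -0.6]
gripper_width: 0.194
```

```bash
python3 - <<'E'
from h import *
go2(515.9,53.2,150,2.5)
E
```

```text
shift [-0.1626 -0.2159  0.0013] turn -107.47 q6 1.42 t 21.65 from [ 617.2 -197.3  153.3] yaw -104.97 F [ 0.8 -0.4 -0.6] w 0.194
```

>>> step_arm:
  series:
    - [-0.162,-0.216,0,-107.5,1]
    - [-0.162,-0.216,0,-107.5,1]
    - [-0.162,-0.216,0,-107.5,1]
    - [-0.162,-0.216,0,-107.5,1]
    - [-0.162,-0.216,0,-107.5,1]

```text
clock: 22.15
eef_pos: [519.2, 37.5, 146.7]
ee_rot: [-3.045, -0.768, 0.003]
ft_force: [0.9, 0.5, -0.8]
gripper_width: 0.193
```

```bash
python3 - <<'E'
from h import *
go2(515.9,53.2,150,2.5)
E
```

```text
shift [ 0.0046 -0.0154 -0.0033] turn -64.19 q6 1.01 t 22.15 from [519.2  37.5 146.7] yaw -61.69 F [ 0.9  0.5 -0.8] w 0.193
```

>>> step_arm:
  series:
    - [0,0,0,-42,1]
    - [0,0,0,-42,1]
    - [0,0,0,-42,1]
    - [0,0,0,-42,1]
    - [0,0,0,-42,1]

```text
clock: 22.65
eef_pos: [520.1, 36.1, 146.7]
ee_rot: [-2.567, -1.809, 0.003]
ft_force: [0.6, -1.1, -0.5]
gripper_width: 0.191
```

>>> step_arm:
  series:
    - [0,0,0,-22,1]
    - [0,0,0,-22,1]
    - [0,0,0,-22,1]
    - [0,0,0,-22,1]
    - [0,0,0,-22,1]

```text
clock: 23.15
eef_pos: [520.5, 35.9, 147.2]
ee_rot: [-2.183, -2.257, 0.002]
ft_force: [0.7, -0.5, -0.9]
gripper_width: 0.19
```

```bash
python3 - <<'E'
from h import *
go2(515.9,53.2,40,2.5); snap("wrist","w13")
E
```

```text
shift [ 0.0174 -0.0038  0.1072] turn -0.6 q6 -0.1 t 23.15 from [520.5  35.9 147.2] yaw 1.9 F [ 0.7 -0.5 -0.9] w 0.19
w13 [520.5  35.9 147.2] t 23.15
```

View pics/w13.png

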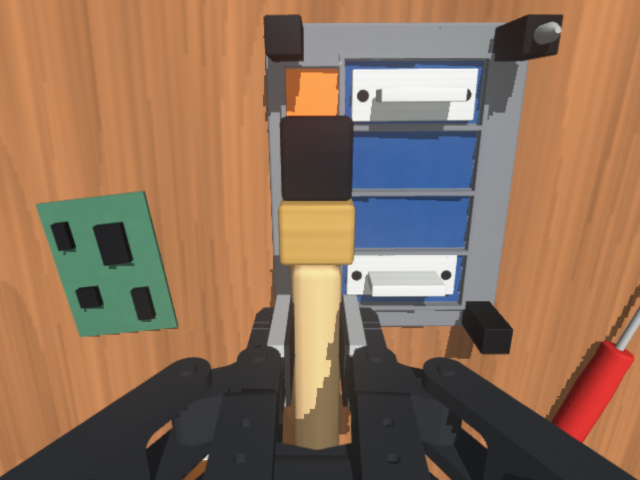

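>>> step_arm:
  series:
    - [0.017,-0.004,0.03,-0.6,1]
    - [0.017,-0.004,0.07,-0.6,1]
    - [0.017,-0.004,0.1,-0.6,1]
    - [0.017,-0.004,0.107,-0.6,1]
    - [0.017,-0.004,0.107,-0.6,1]

```text
clock: 23.7
eef_pos: [515.8, 52.7, 40.2]
ee_rot: [-2.17, -2.269, 0.003]
ft_force: [0.7, 0.6, -0.1]
gripper_width: 0.188
```

```bash
python3 - <<'E'
from h import *
vision.capture("top");vision.capture("top");vision.capture("top")
go2(515.9,53.2,14.5,2.5); snap("wrist","w14")
E
```

```text
shift [ 0.0007 -0.0022  0.0281] turn 0.08 q6 -0.08 t 23.85 from [518.1  52.6  42.6] yaw 2.58 F [-0.3 -0.2 -1. ] w 0.194
w14 [518.1  52.6  42.6] t 23.85
```

View pics/w14.png

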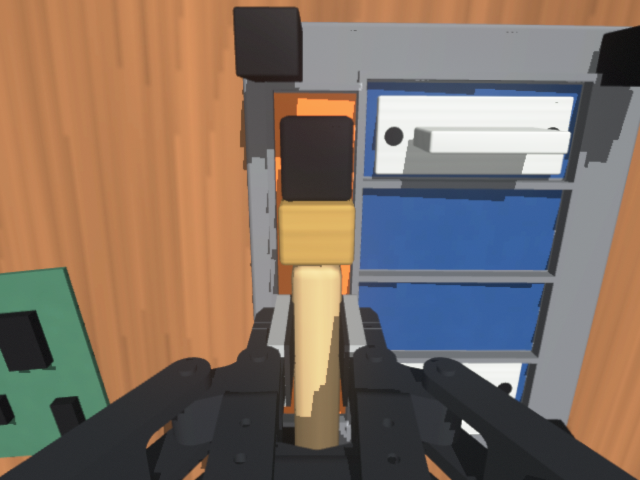

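>>> step_arm:
  series:
    - [0.001,-0.002,0.012,0,1]
    - [0.001,-0.002,0.022,0,1]
    - [0.001,-0.002,0.027,0,1]
    - [0.001,-0.002,0.027,0,1]
    - [0.001,-0.002,0.027,0,1]

```text
clock: 24.4
eef_pos: [514.9, 53.6, 14.3]
ee_rot: [2.17, 2.271, 0.001]
ft_force: [-0.1, 0.1, 0.3]
gripper_width: 0.19
```

```bash
python3 - <<'E'
from h import *
go2(515.9,53.2,14.5,2.5); snap("wrist","w15")
E
```

```text
shift [-0.0004  0.001  -0.0002] turn 0.1 q6 -0.08 t 24.4 from [514.9  53.6  14.3] yaw 2.6 F [-0.1  0.1  0.3] w 0.19
w15 [514.9  53.6  14.3] t 24.4
```

View pics/w15.png

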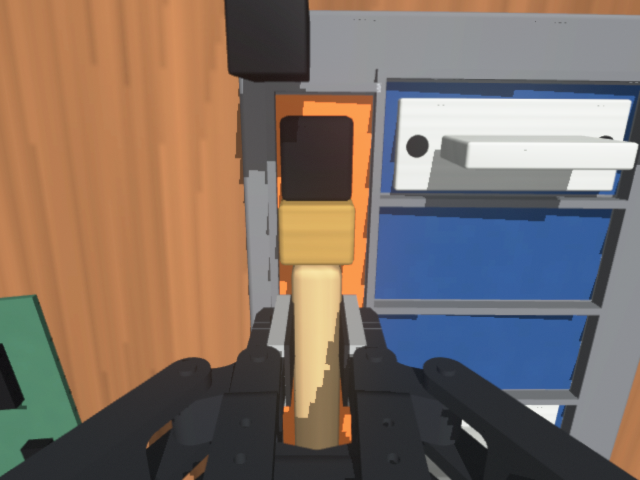

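>>> step_arm:
  series:
    - [0,0.002,0,0,1]
    - [0,0.002,0.001,0,1]
    - [0,0.002,0.001,0,1]
    - [0,0.002,0.001,0,0.4]
    - [0,0.002,0.001,0,0.4]

```text
clock: 24.95
eef_pos: [517.0, 53.7, 13.2]
ee_rot: [2.17, 2.271, 0.001]
ft_force: [1.3, 0.4, -0.5]
gripper_width: 0.299
```

>>> step_arm:
  series:
    - [0,0,0,0,0.4]
    - [0,0,-0.03,0,0.3]
    - [0,0,-0.08,0,0.2]
    - [0,0,-0.13,0,0]
    - [0,0,-0.16,0,-0.2]

```text
clock: 25.45
eef_pos: [518.1, 53.7, 176.7]
ee_rot: [2.168, 2.269, 0.006]
ft_force: [0.4, 0.6, -0.1]
gripper_width: 0.599
```

```bash
python3 - <<'E'
from h import *
snap("wrist","w16")
E
```

```text
w16 [518.1  53.7 176.7] t 25.45
```

View pics/w16.png

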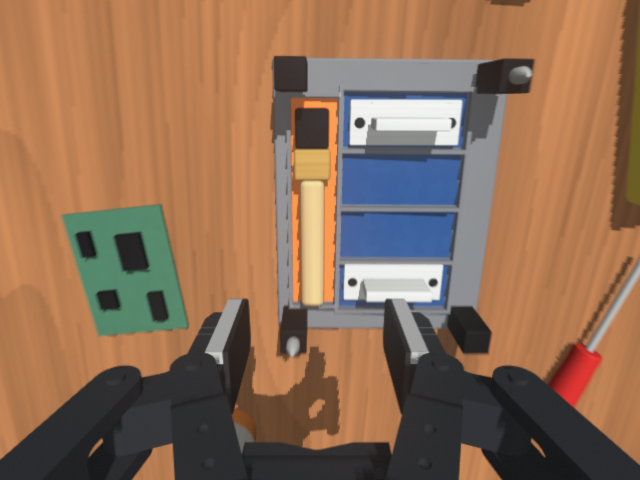

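```bash
python3 - <<'E'
from h import *
go2(390,335,250,102)
E
```

```text
shift [ 0.2869 -0.1168 -0.0711] turn -99.39 q6 -0.08 t 25.5 from [520.6  53.7 180.6] yaw 2.61 F [ 1.1 -0.2  3. ] w 0.601
```

>>> step_arm:
  series:
    - [0.287,-0.117,-0.071,-99.5,-0.2]
    - [0.287,-0.117,-0.071,-99.5,-0.2]
    - [0.287,-0.117,-0.071,-99.5,-0.2]
    - [0.287,-0.117,-0.071,-99.5,-0.2]
    - [0.287,-0.117,-0.071,-99.5,-0.2]

```text
clock: 26.0
eef_pos: [413.3, 276.4, 228.9]
ee_rot: [-1.179, -2.912, -0.0]
ft_force: [1.2, 0.6, -0.6]
gripper_width: 0.603
```

```bash
python3 - <<'E'
from h import *
go2(390,335,250,102)
E
```

```text
shift [ 0.0574  0.0259 -0.021 ] turn -56.1 q6 -0.35 t 26.0 from [413.3 276.4 228.9] yaw 45.9 F [ 1.2  0.6 -0.6] w 0.603
```

>>> step_arm:
  series:
    - [0.055,0.024,-0.02,-42.9,-0.2]
    - [0.055,0.024,-0.02,-42.9,-0.2]
    - [0.055,0.024,-0.02,-42.9,-0.2]
    - [0.055,0.024,-0.02,-42.9,-0.2]
    - [0.055,0.024,-0.02,-42.9,-0.2]

```text
clock: 26.5
eef_pos: [391.5, 330.9, 248.3]
ee_rot: [-0.031, -3.141, 0.001]
ft_force: [0.2, -0.9, -0.5]
gripper_width: 0.6
```

>>> step_arm:
  series:
    - [0,0,0,-8,-0.2]
    - [0,0,0,-13,-0.2]
    - [0,0,0,-13,-0.2]
    - [0,0,0,-13,-0.2]

```text
clock: 26.9
eef_pos: [391.8, 330.6, 248.5]
ee_rot: [0.311, -3.126, 0.0]
ft_force: [0.4, -0.4, -0.9]
gripper_width: 0.602
```

```bash
python3 - <<'E'
from h import *
for i in range(4): vision.capture("top")
snap("wrist","w17");print(yaw())
E
```

```text
w17 [391.8 330.6 248.8] t 27.1
101.43991316779562
```

View pics/w17.png

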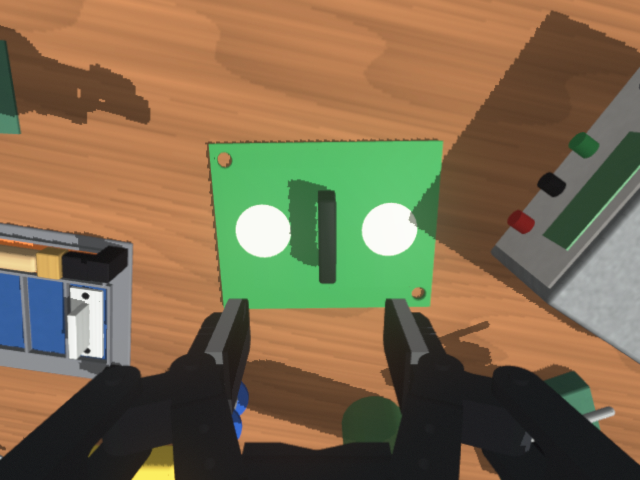

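```bash
cat > cov.py <<'E'
from tray import *
def coverfit(fn,p0,ztop=5,box=None):
    c,im,s=load(fn)
    hsv=cv2.cvtColor(im,cv2.COLOR_RGB2HSV)
    W=[];L=[]
    # discs by projecting guess
    mw=((hsv[:,:,1]<60)&(hsv[:,:,2]>90)).astype(np.uint8)
    n,l,st,ce=cv2.connectedComponentsWithStats(mw)
    for q in((0,62),(0,-62)):
        u=proj(c,T(p0,[(*q,ztop)]))[0]; k=l[int(u[1]),int(u[0])]
        if k and st[k,4]<20000:
            print("disc",q,ce[k].round(1),st[k,4]); cnt=cv2.findContours((l==k).astype(np.uint8),cv2.RETR_EXTERNAL,cv2.CHAIN_APPROX_NONE)[0][0]
            e=cv2.fitEllipse(cnt); W.append(back(c,[e[0]],ztop)[0]);L.append(q);print(e)
    mg=((hsv[:,:,0]>50)&(hsv[:,:,0]<75)&(hsv[:,:,1]>120)).astype(np.uint8)
    for q in((70,95),(-70,-95)):
        u=proj(c,T(p0,[(*q,ztop)]))[0].round().astype(int)
        x0,y0=u-14; sub=1-mg[y0:y0+29,x0:x0+29]
        n2,l2,s2,c2=cv2.connectedComponentsWithStats(sub)
        ks=[k for k in range(1,n2) if 30<s2[k,4]<300 and s2[k,0]>0 and s2[k,1]>0 and s2[k,0]+s2[k,2]<29 and s2[k,1]+s2[k,3]<29]
        for k in ks: print("hole",q,c2[k]+[x0,y0],s2[k,4]); W.append(back(c,[c2[k]+[x0,y0]],ztop-1)[0]);L.append(q)
    W=np.array(W);L=np.array(L,float)
    f=lambda p:(inv(p,W)-L).ravel()
    r=least_squares(f,p0);print("cover",r.x.round(4),np.degrees(r.x[2]).round(2),r.fun.round(1));return c,im,r.x
def drawcov(c,im,p,zu=0):
    o=im[:,:,::-1].copy()
    P=proj(c,T(p,[(x,y,zu+5) for x,y in((85,108),(85,-108),(-85,-108),(-85,108))]));cv2.polylines(o,[np.round(P*16).astype(np.int32)],True,(0,0,255),1,cv2.LINE_AA,4)
    for q in((70,95),(-70,-95)):
        t=np.linspace(0,2*np.pi,30);P=proj(c,T(p,np.c_[q[0]+7*np.cos(t),q[1]+7*np.sin(t),0*t+zu+5]));cv2.polylines(o,[np.round(P*16).astype(np.int32)],True,(255,0,255),1,cv2.LINE_AA,4)
    P=proj(c,T(p,[(x,y,zu+45) for x,y in((40,8),(40,-8),(-40,-8),(-40,8))]));cv2.polylines(o,[np.round(P*16).astype(np.int32)],True,(255,255,0),1,cv2.LINE_AA,4)
    return o
E
python3 - <<'E'
from cov import *
c,im,p=coverfit("w17",(430.6,344,.21))
o=drawcov(c,im,p);cv2.imwrite("pics/w17o.png",cv2.resize(o[130:320,195:455],None,fx=3,fy=3))
E
```

```text
disc (0, 62) [389.1 228.9] 2314
((389.0732116699219, 228.89877319335938), (51.714637756347656, 55.10310745239258), 65.93489074707031)
disc (0, -62) [262.9 230.5] 2297
((262.8648986816406, 230.54513549804688), (51.51321792602539, 54.90582275390625), 109.64142608642578)
hole (70, 95) [417.63380282 292.48591549] 142
hole (-70, -95) [224.07614213 159.41624365] 197
cover [4.289483e+02 3.474960e+02 2.145000e-01] 12.29 [-0.  -0.2  0.   0.2 -0.4 -0.6  0.4  0.6]
```

View pics/w17o.png

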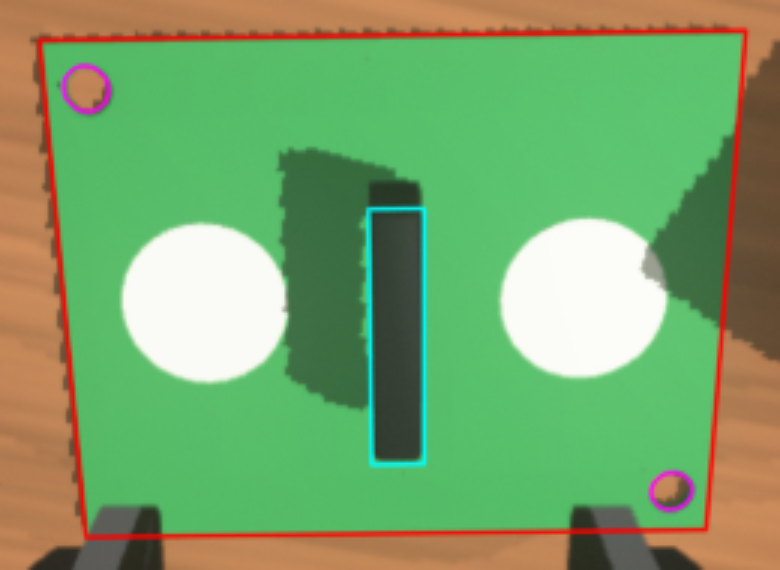

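```bash
python3 - <<'E'
from h import *
go2(429.5,346.5,90,102.3)
E
```

```text
shift [-0.0401  0.0081  0.1588] turn -0.86 q6 -1.21 t 27.15 from [391.8 330.6 248.8] yaw 101.44 F [-0.2 -0.4  0.1] w 0.6
```

>>> step_arm:
  series:
    - [-0.04,0.008,0.03,-0.9,-0.2]
    - [-0.04,0.008,0.08,-0.9,-0.2]
    - [-0.04,0.008,0.12,-0.9,-0.2]
    - [-0.04,0.008,0.15,-0.9,-0.2]
    - [-0.04,0.008,0.158,-0.9,-0.2]

```text
clock: 27.65
eef_pos: [427.2, 344.9, 87.4]
ee_rot: [0.337, -3.117, 0.005]
ft_force: [-0.1, 0.1, -1.3]
gripper_width: 0.6
```

```bash
python3 - <<'E'
from h import *
for i in range(4): vision.capture("top")
go2(429.5,346.5,18,102.3); snap("wrist","w18")
E
```

```text
shift [ 0.0015 -0.0005  0.0744] turn 0.07 q6 -1.23 t 27.85 from [430.6 347.2  92.4] yaw 102.37 F [0.2 0.8 0.2] w 0.598
w18 [430.6 347.2  92.4] t 27.85
```

View pics/w18.png

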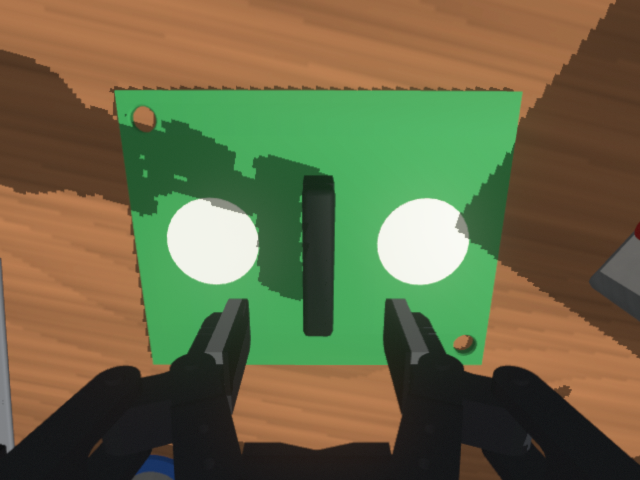

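>>> step_arm:
  series:
    - [0.001,-0.001,0.03,0,-0.2]
    - [0.001,-0.001,0.06,0,-0.2]
    - [0.001,-0.001,0.074,0,-0.2]
    - [0.001,-0.001,0.074,0,-0.2]
    - [0.001,-0.001,0.074,0,-0.2]
  squeeze: 110

```text
clock: 28.4
eef_pos: [429.9, 346.0, 18.5]
ee_rot: [-0.338, 3.121, 0.002]
ft_force: [-0.4, -0.4, -0.4]
gripper_width: 0.602
```

```bash
python3 - <<'E'
from h import *
for i in range(4): vision.capture("top")
go2(429.5,346.5,18,102.3)
E
```

```text
shift [0.     0.0007 0.0004] turn 0.08 q6 -1.24 t 28.6 from [429.7 345.9  18.4] yaw 102.38 F [-0.1  0.  -0.4] w 0.601
```

>>> step_arm:
  series:
    - [0,0.001,0,0,1]
    - [0,0.001,0,0,1]
    - [0,0.001,0,0,1]
    - [0,0.001,0,0,1]
    - [0,0.001,0,0,1]

```text
clock: 29.1
eef_pos: [428.7, 346.6, 17.6]
ee_rot: [-0.338, 3.123, 0.001]
ft_force: [-1.3, 0.9, 5.4]
gripper_width: 0.167
```

>>> step_arm:
  series:
    - [0,0,-0.02,0,1]
    - [0,0,-0.05,0,1]
    - [0,0,-0.08,0,1]
    - [0,0,-0.11,0,1]
    - [0,0,-0.13,0,1]

```text
clock: 29.6
eef_pos: [428.6, 346.2, 148.3]
ee_rot: [-0.339, 3.122, 0.001]
ft_force: [1.0, -0.1, -3.1]
gripper_width: 0.164
```

```bash
python3 - <<'E'
from h import *
go2(570.8,55.6,150,92.5); snap("wrist","w19");snap("scene","s19")
E
```

```text
shift [-0.0766 -0.3143 -0.0017] turn 9.88 q6 -1.23 t 29.6 from [428.6 346.2 148.3] yaw 102.38 F [ 1.  -0.1 -3.1] w 0.164
w19 [428.6 346.2 148.3] t 29.6
s19 [430.1 347.2 151.1] t 29.65
```

View pics/w19.png

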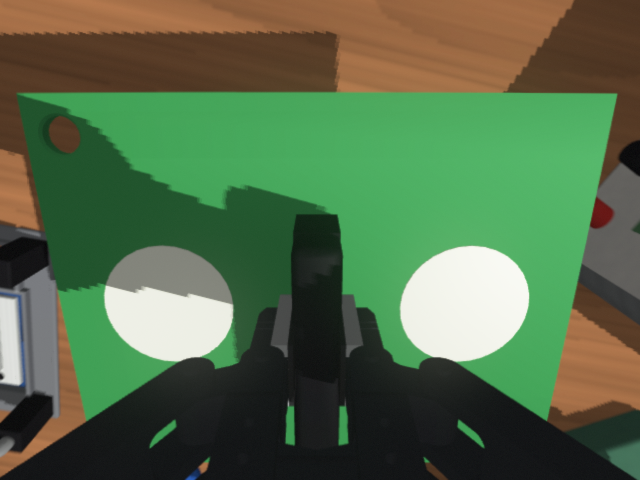

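```bash
python3 - <<'E'
from cov import *
c,im,s=load("w19")
R=Ro.from_rotvec(s['ee_rot']).as_matrix()
zt=s['eef_pos'][2]-13
# corners top edge pixel row, hole
pts=back(c,[(64,133.5),(18,94),(617,93),(465,303.5),(169,303)],zt)
print(((pts-s['eef_pos'])@R).round(1))
E
```

```text
[[ 6.930e+01 -9.290e+01  1.290e+01]
 [ 8.310e+01 -1.070e+02  1.290e+01]
 [ 8.380e+01  1.074e+02  1.290e+01]
 [ 1.000e-01  6.220e+01  1.300e+01]
 [ 1.000e-01 -6.170e+01  1.300e+01]]
```

>>> step_arm:
  series:
    - [-0.016,-0.063,0,2,1]
    - [-0.032,-0.126,0,4,1]
    - [-0.047,-0.189,0,6,1]
    - [-0.062,-0.252,0,8,1]
    - [-0.076,-0.3,0,9.9,1]

```text
clock: 30.2
eef_pos: [538.9, 120.4, 144.6]
ee_rot: [0.066, -3.137, 0.0]
ft_force: [2.0, 0.6, -2.9]
gripper_width: 0.164
```

```bash
python3 - <<'E'
from h import *
go2(570,56,150,92.5)
E
```

```text
shift [-0.0283 -0.0657 -0.0055] turn -0.09 q6 -1.52 t 30.2 from [538.9 120.4 144.6] yaw 92.41 F [ 2.   0.6 -2.9] w 0.164
```

>>> step_arm:
  series:
    - [-0.013,-0.03,0,0,1]
    - [-0.025,-0.055,0,0,1]
    - [-0.025,-0.055,0,0,1]
    - [-0.025,-0.055,0,0,1]
    - [-0.025,-0.055,0,0,1]

```text
clock: 30.7
eef_pos: [565.8, 69.3, 145.5]
ee_rot: [0.069, -3.138, -0.001]
ft_force: [-0.4, 0.3, -3.5]
gripper_width: 0.167
```

```bash
python3 - <<'E'
from h import *
for i in range(4): vision.capture("top")
go2(570,56,150,92.5)
snap("wrist","w20")
E
```

```text
shift [-0.0028 -0.0136 -0.0033] turn 0.06 q6 -1.62 t 30.9 from [566.6  69.5 146.7] yaw 92.56 F [-0.6 -0.1 -2.8] w 0.165
w20 [566.6  69.5 146.7] t 30.9
```

View pics/w20.png

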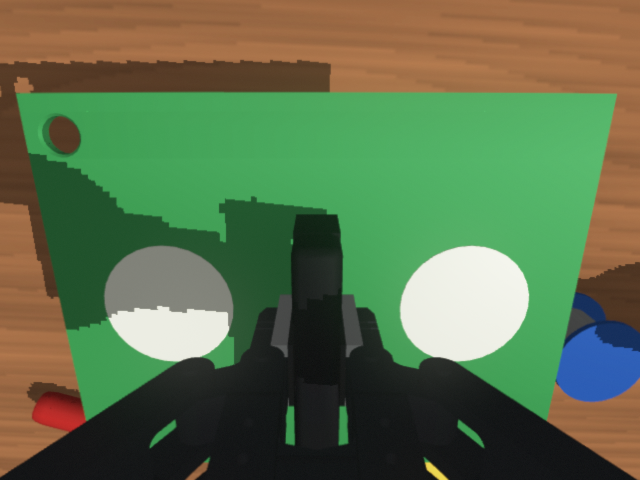

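```bash
python3 - <<'E'
import cv2
im=cv2.imread("pics/s19.png");cv2.imwrite("pics/s19z.png",cv2.resize(im[230:340,280:410],None,fx=5,fy=5,interpolation=cv2.INTER_CUBIC))
E
```

```text
(no output)
```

View pics/s19z.png

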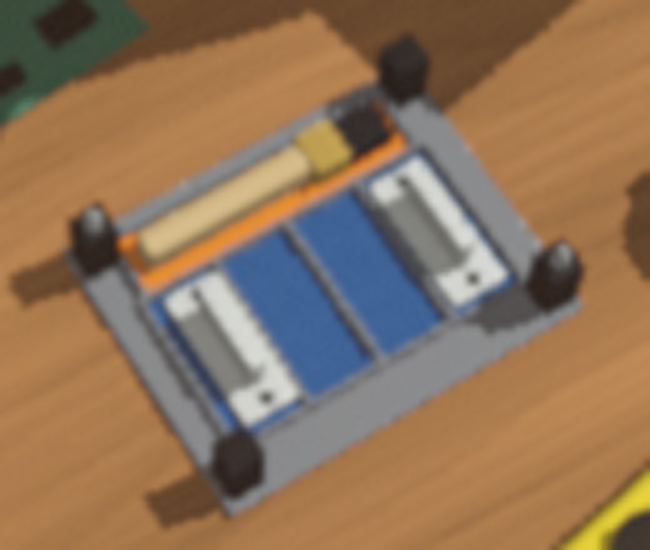

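>>> step_arm:
  series:
    - [-0.003,-0.008,0,0,1]
    - [-0.003,-0.014,0.01,0,1]
    - [-0.003,-0.014,0.03,0,1]
    - [-0.003,-0.014,0.035,0,1]
    - [-0.003,-0.014,0.035,0,1]

```text
clock: 31.45
eef_pos: [569.7, 54.3, 110.5]
ee_rot: [0.067, -3.138, -0.0]
ft_force: [0.4, -1.2, -3.2]
gripper_width: 0.165
```

```bash
python3 - <<'E'
from h import *
for i in range(5): vision.capture("top")
go2(570,56,100,92.5)
snap("wrist","w21")
E
```

```text
shift [0.0014 0.0014 0.0127] turn -0.02 q6 -1.64 t 31.7 from [571.4  54.7 112.7] yaw 92.48 F [ 0.2  0.8 -2.8] w 0.167
w21 [571.4  54.7 112.7] t 31.7
```

View pics/w21.png

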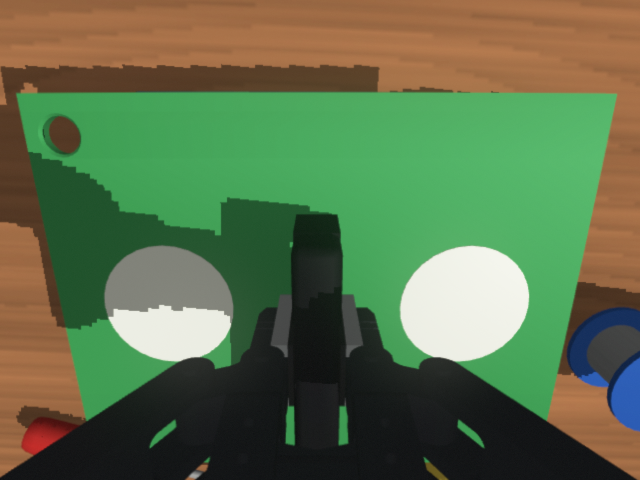

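>>> step_arm:
  series:
    - [0.001,0.001,0.01,0,1]
    - [0.001,0.001,0.02,0,1]
    - [0.001,0.001,0.027,0,1]
    - [0.001,0.001,0.027,0,1]
    - [0.001,0.001,0.027,0,1]

```text
clock: 32.25
eef_pos: [569.6, 55.6, 84.4]
ee_rot: [0.068, -3.14, -0.0]
ft_force: [0.5, 0.1, -3.0]
gripper_width: 0.164
```

```bash
python3 - <<'E'
from h import *
for i in range(5): vision.capture("top")
go2(570,56,65,92.5)
c,im=snap("wrist","w22");snap("scene","s22");snap("top","t22")
a=cv2.resize(im[80:200,0:160,::-1],None,fx=4,fy=4,interpolation=cv2.INTER_CUBIC);cv2.imwrite("pics/w22z.png",a)
t=cv2.imread("pics/t22.png");cv2.imwrite("pics/t22z.png",cv2.resize(t[170:275,255:375],None,fx=5,fy=5,interpolation=cv2.INTER_CUBIC))
t=cv2.imread("pics/s22.png");cv2.imwrite("pics/s22z.png",cv2.resize(t[200:350,270:430],None,fx=4,fy=4,interpolation=cv2.INTER_CUBIC))
E
```

```text
shift [0.0001 0.0004 0.0203] turn -0.02 q6 -1.64 t 32.5 from [570.1  55.6  85.3] yaw 92.48 F [ 0.2 -0.1 -4.4] w 0.166
w22 [570.1  55.6  85.3] t 32.5
s22 [570.   55.6  85.2] t 32.55
t22 [570.   55.6  85.2] t 32.6
```

View pics/w22z.png

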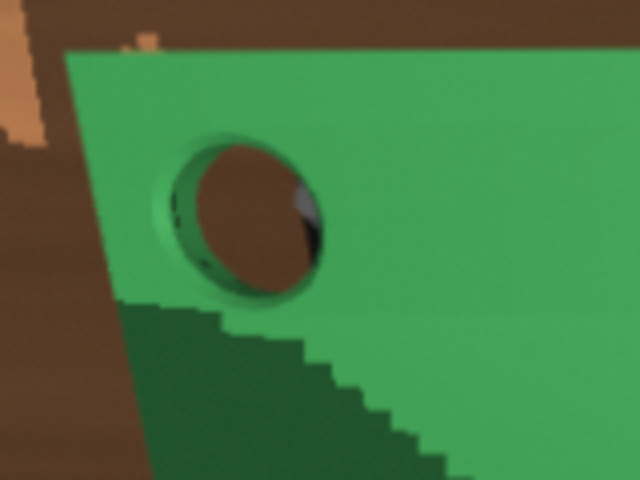

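View pics/s22z.png

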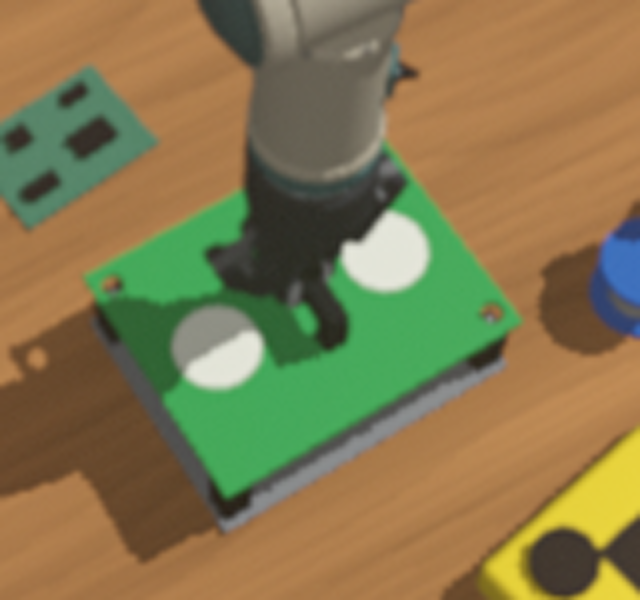

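View pics/t22z.png

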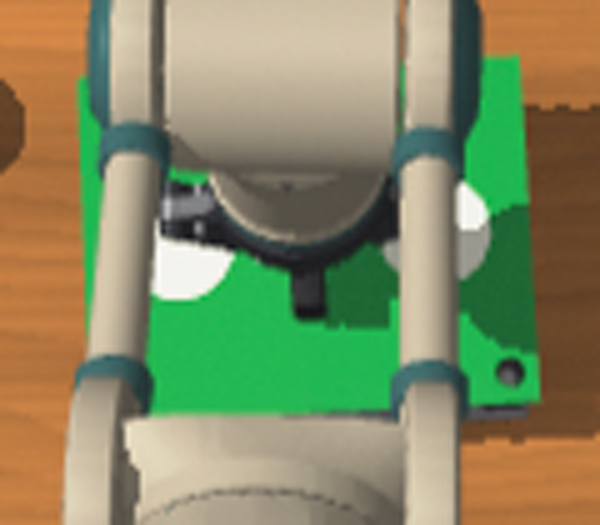

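```bash
python3 - <<'E'
from h import *
c,im,s=load("w22")
R=Ro.from_rotvec(s['ee_rot']).as_matrix()
# hole measured in picture: inner ellipse bottom rim: center approx
Zc=lambda p:(np.array(p,float)/4+[0,80])
zt=s['eef_pos'][2]-13
h=back(c,[Zc((247,220))],zt)[0]; print("hole world est",h, (h-s['eef_pos'])@R)
for z in (62,60,55,47): print(z,((proj(c,[[h[0],h[1],z]])[0]-[0,80])*4).round(1))
t=np.array([[h[0]+7*np.cos(a),h[1]+7*np.sin(a),zt] for a in np.linspace(0,6.28,40)])
b=t.copy(); b[:,2]-=5
pin=np.array([[h[0]+2.5*np.cos(a),h[1]+2.5*np.sin(a),62] for a in np.linspace(0,6.28,40)])
p47=np.array([[h[0]+5*np.cos(a),h[1]+5*np.sin(a),55] for a in np.linspace(0,6.28,40)])
o=cv2.imread("pics/w22z.png")
for P,col in((t,(0,0,255)),(b,(255,0,0)),(pin,(0,255,255)),(p47,(255,255,255))):
    cv2.polylines(o,[((proj(c,P)-[0,80])*4).round().astype(np.int32)],True,col,1)
cv2.imwrite("pics/w22o.png",o)
E
```

```text
hole world est [505.49495885 -41.309728    72.27689705] [ 68.74094041 -94.02726367  12.93539073]
62 [308.5 211.4]
60 [319.6 209.9]
55 [346.3 206.1]
47 [386.  200.6]
```

View pics/w22o.png

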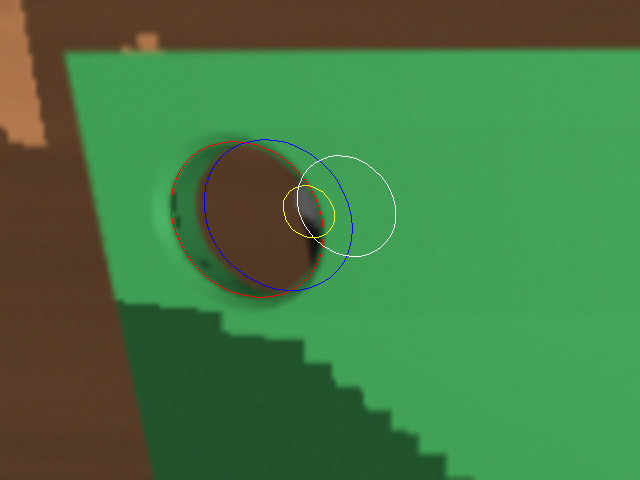

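>>> step_arm:
  series:
    - [0,0,0.004,0,1]
    - [0,0,0.008,0,1]
    - [0,0,0.011,0,1]
    - [0,0,0.011,0,1]

```text
clock: 33.05
eef_pos: [569.2, 55.6, 73.1]
ee_rot: [0.068, -3.139, -0.0]
ft_force: [0.6, 0.4, -2.8]
gripper_width: 0.162
```

```bash
python3 - <<'E'
from h import *
c,im=snap("wrist","w23");go2(570,56,65,92.5)
a=cv2.resize(im[80:200,0:160,::-1],None,fx=4,fy=4,interpolation=cv2.INTER_CUBIC);cv2.imwrite("pics/w23z.png",a)
E
```

```text
w23 [569.2  55.6  73.1] t 33.05
shift [-0.0006  0.0004  0.0084] turn -0.03 q6 -1.64 t 33.1 from [569.4  55.6  73.4] yaw 92.47 F [ 0.5  0.4 -2.8] w 0.169
```

View pics/w23z.png

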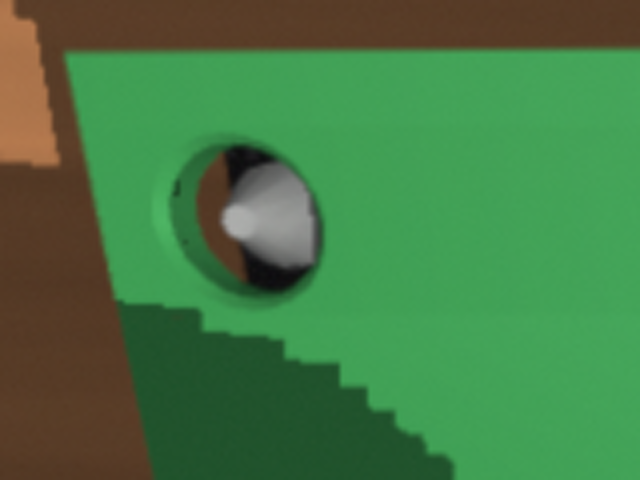

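Pin tip is in the hole, centred. Continue down.

>>> step_arm:
  series:
    - [0,0,0.003,0,1]
    - [0,0,0.005,0,1]
    - [0,0,0.005,0,1]

```text
clock: 33.4
eef_pos: [569.5, 55.6, 68.5]
ee_rot: [0.068, -3.14, -0.0]
ft_force: [-0.3, -0.1, -4.3]
gripper_width: 0.168
```

>>> step_arm:
  series:
    - [0,0,0.001,0,1]
    - [0,0,0.003,0,1]
    - [0,0,0.003,0,1]
    - [0,0,0.003,0,1]

```text
clock: 33.8
eef_pos: [569.7, 55.6, 65.8]
ee_rot: [0.068, -3.141, -0.0]
ft_force: [0.4, -0.5, -2.2]
gripper_width: 0.164
```

```bash
python3 - <<'E'
from h import *
c,im=snap("wrist","w24");go2(570,56,65,92.5)
E
```

```text
w24 [569.7  55.6  65.8] t 33.8
shift [-0.0002  0.0004  0.0009] turn -0.02 q6 -1.64 t 33.85 from [569.8  55.6  65.9] yaw 92.48 F [ 0.4 -0.3 -3. ] w 0.164
```

View pics/w24.png

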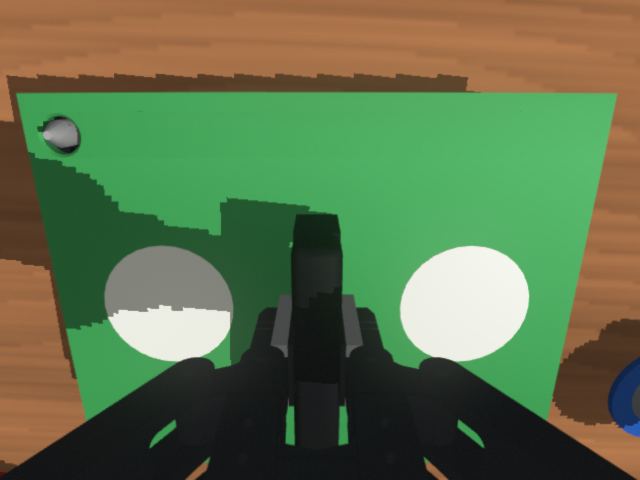

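>>> step_arm:
  series:
    - [0,0,0.001,0,1]
    - [0,0,0.002,0,1]
    - [0,0,0.002,0,1]
    - [0,0,0.002,0,1]

```text
clock: 34.25
eef_pos: [569.9, 55.6, 64.6]
ee_rot: [-0.068, 3.14, 0.0]
ft_force: [-2.2, 0.1, 5.0]
gripper_width: 0.174
```

>>> step_arm:
  series:
    - [0,0,0.0005,0,1]
    - [0,0,0.0005,0,1]
    - [0,0,0.0005,0,-0.1]
    - [0,0,0.0005,0,-0.1]
    - [0,0,0.0005,0,-0.1]

```text
clock: 34.75
eef_pos: [569.9, 55.6, 63.1]
ee_rot: [-0.068, 3.141, 0.0]
ft_force: [-0.0, 0.7, -0.3]
gripper_width: 0.55
```

>>> step_arm:
  series:
    - [0,0,0,0,-0.1]
    - [0,0,-0.03,0,-0.1]
    - [0,0,-0.07,0,-0.1]
    - [0,0,-0.11,0,-0.1]
    - [0,0,-0.15,0,-0.1]

```text
clock: 35.25
eef_pos: [569.6, 55.6, 214.6]
ee_rot: [0.068, -3.14, -0.0]
ft_force: [0.6, -0.3, 0.4]
gripper_width: 0.549
```

```bash
python3 - <<'E'
from h import *
for i in range(4): vision.capture("top")
snap("wrist","w25")
E
```

```text
w25 [570.2  55.6 214.2] t 35.45
```

View pics/w25.png

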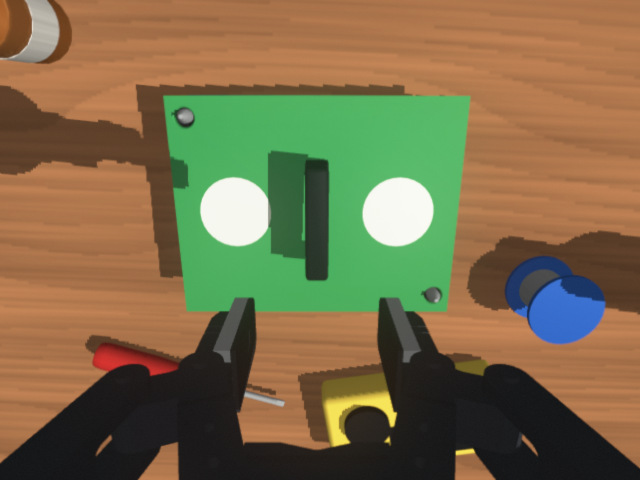

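```bash
python3 - <<'E'
from cov import *
c,im,p=coverfit("w25",(570.5,56,.043),ztop=52)
o=drawcov(c,im,p,47);cv2.imwrite("pics/w25o.png",cv2.resize(o[80:330,150:490],None,fx=2.3,fy=2.3))
print(T(p,[(0,62,0),(0,-62,0)]))
go2(446,-170,200,90)
E
```

```text
disc (0, 62) [397.5 211.4] 3830
((397.4678039550781, 211.36802673339844), (66.65741729736328, 71.2821044921875), 58.03721618652344)
disc (0, -62) [235.3 211.2] 3829
((235.28111267089844, 211.23374938964844), (66.653076171875, 71.27823638916016), 121.17327880859375)
hole (70, 95) [432.33944954 294.49541284] 218
hole (-70, -95) [184.58455882 116.72426471] 272
cover [5.704108e+02 5.550020e+01 4.220000e-02] 2.42 [-0.4 -0.5 -0.2  0.   0.  -0.2  0.5  0.6]
[[567.79368063 117.44496188   0.        ]
 [573.02784848  -6.44451906   0.        ]]
shift [ 0.1328 -0.2201  0.0128] turn 2.48 q6 -1.64 t 35.5 from [569.2  55.6 212.7] yaw 92.48 F [-0.3 -0.6  0.7] w 0.55
```

View pics/w25o.png

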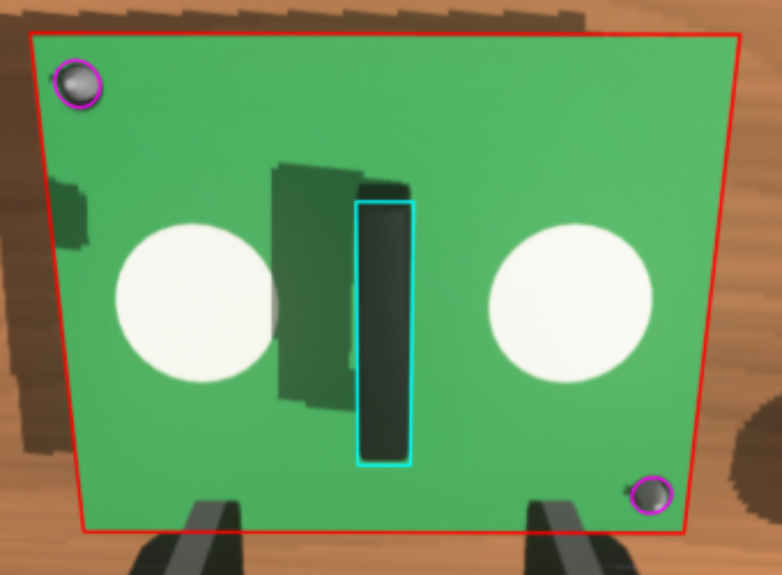

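```bash
python3 - <<'E'
from h import *
go2(415,-170,250,90)
E
```

```text
shift [ 0.1638 -0.2188 -0.0372] turn 2.48 q6 -1.64 t 35.5 from [569.2  55.6 212.7] yaw 92.48 F [-0.3 -0.6  0.7] w 0.55
```

>>> step_arm:
  series:
    - [0.163,-0.218,-0.037,2.5,-0.1]
    - [0.163,-0.218,-0.037,2.5,-0.1]
    - [0.163,-0.218,-0.037,2.5,-0.1]
    - [0.163,-0.218,-0.037,2.5,-0.1]
    - [0.163,-0.218,-0.037,2.5,-0.1]

```text
clock: 36.0
eef_pos: [427.9, -149.7, 245.2]
ee_rot: [0.001, -3.138, -0.003]
ft_force: [0.3, -1.2, 0.5]
gripper_width: 0.55
```

>>> step_arm:
  series:
    - [0.015,-0.02,0,0,-0.1]
    - [0.015,-0.02,0,0,-0.1]
    - [0.015,-0.02,0,0,-0.1]
    - [0.015,-0.02,0,0,-0.1]

```text
clock: 36.4
eef_pos: [415.2, -168.1, 246.0]
ee_rot: [0.0, -3.14, -0.003]
ft_force: [0.6, 0.8, 1.1]
gripper_width: 0.549
```

```bash
python3 - <<'E'
from h import *
for i in range(4): vision.capture("top")
snap("wrist","w26");go2(415,-170,250,90)
E
```

```text
w26 [ 415.6 -168.2  246.7] t 36.6
shift [ 0.0005 -0.0017 -0.0032] turn 0.07 q6 -2.11 t 36.65 from [ 415.5 -168.3  246.8] yaw 90.07 F [ 0.3  0.1 -1. ] w 0.55
```

View pics/w26.png

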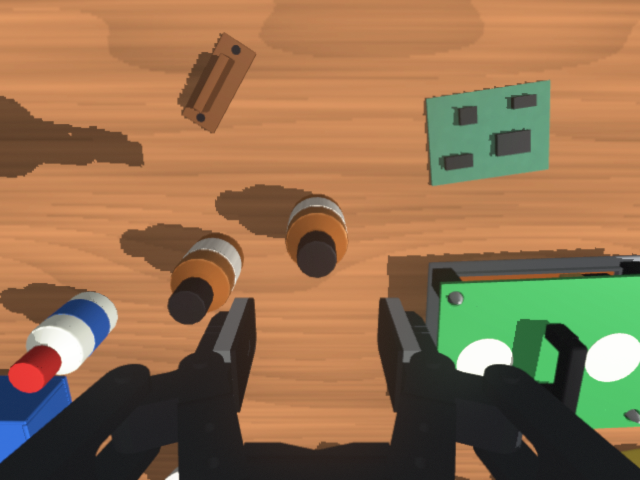

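```bash
cat > bot.py <<'E'
from h import *
def draw(fn,xy,box,f,out,zb=0):
    c,im,s=load(fn);o=im[:,:,::-1].copy();x0,x1,y0,y1=box
    o=cv2.resize(o[y0:y1,x0:x1],None,fx=f,fy=f,interpolation=cv2.INTER_CUBIC)
    t=np.linspace(0,2*np.pi,50)
    for r,z,col in((15,110,(0,255,255)),(26,72,(255,0,255)),(26,0,(255,255,0)),(15,83,(0,255,0))):
        P=(proj(c,np.c_[xy[0]+r*np.cos(t),xy[1]+r*np.sin(t),0*t+z+zb])-[x0,y0])*f
        cv2.polylines(o,[P.round().astype(np.int32)],True,col,1)
    cv2.imwrite(f"pics/{out}.png",o)
E
python3 - <<'E'
from bot import *
c,im,s=load("w26")
print(back(c,[(317,257)],110))
draw("w26",back(c,[(317,257)],110)[0][:2],(250,390,170,300),5,"w26o")
E
```

```text
[[ 442.53164626 -167.90319939  110.        ]]
```

View pics/w26o.png

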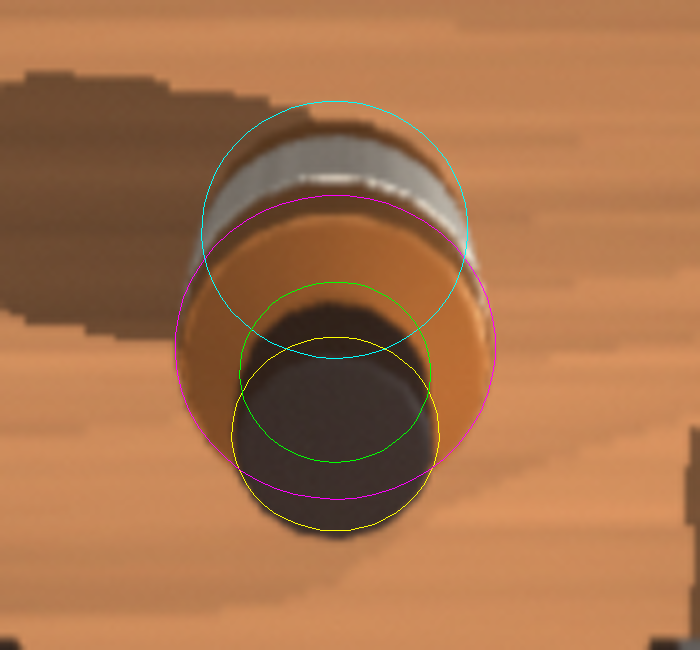

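```bash
python3 - <<'E'
from h import *
go2(445.3,-169,150,90)
E
```

```text
shift [-0.0298 -0.0008  0.0968] turn 0.07 q6 -2.11 t 36.65 from [ 415.5 -168.3  246.8] yaw 90.07 F [ 0.3  0.1 -1. ] w 0.55
```

>>> step_arm:
  series:
    - [-0.03,-0.001,0.02,0,-0.1]
    - [-0.03,-0.001,0.06,0,-0.1]
    - [-0.03,-0.001,0.09,0,-0.1]
    - [-0.03,-0.001,0.097,0,-0.1]
    - [-0.03,-0.001,0.097,0,-0.1]

```text
clock: 37.15
eef_pos: [444.8, -169.4, 149.3]
ee_rot: [0.0, -3.14, -0.002]
ft_force: [0.0, -0.0, 0.5]
gripper_width: 0.552
```

```bash
python3 - <<'E'
from h import *
for i in range(4): vision.capture("top")
snap("wrist","w27");go2(445.3,-169,82,90)
E
```

```text
w27 [ 446.3 -170.6  151.8] t 37.35
shift [0.0011 0.0017 0.0697] turn -0.02 q6 -2.08 t 37.4 from [ 446.2 -170.6  151.7] yaw 89.98 F [-0.2 -0.4 -0.4] w 0.553
```

View pics/w27.png

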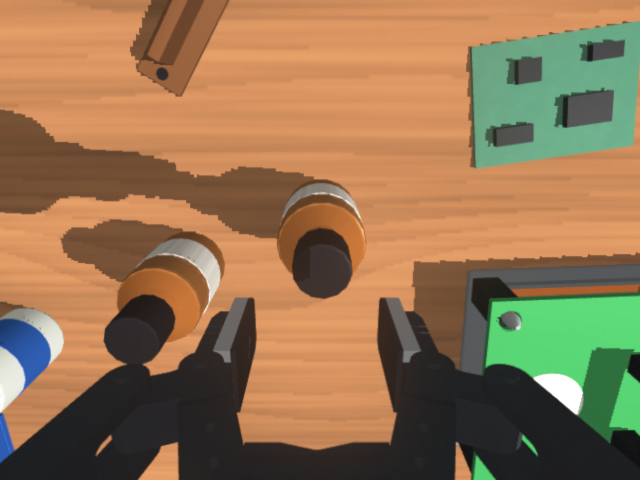

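>>> step_arm:
  series:
    - [0.001,0.002,0.02,0,-0.1]
    - [0.001,0.002,0.045,0,-0.1]
    - [0.001,0.002,0.06,0,-0.1]
    - [0.001,0.002,0.068,0,-0.1]
    - [0.001,0.002,0.069,0,-0.1]
  squeeze: 50

```text
clock: 37.9
eef_pos: [444.1, -168.1, 81.0]
ee_rot: [-0.001, -3.141, -0.0]
ft_force: [0.0, -0.3, 0.4]
gripper_width: 0.551
```

```bash
python3 - <<'E'
from h import *
for i in range(3): vision.capture("top")
snap("wrist","w28");go2(445.3,-169,82,90)
E
```

```text
w28 [ 444.9 -168.5   82. ] t 38.05
shift [-0.0004 -0.0005  0.    ] turn -0.02 q6 -2.08 t 38.1 from [ 444.9 -168.5   82. ] yaw 89.98 F [-0.5 -0.9 -0.5] w 0.55
```

View pics/w28.png

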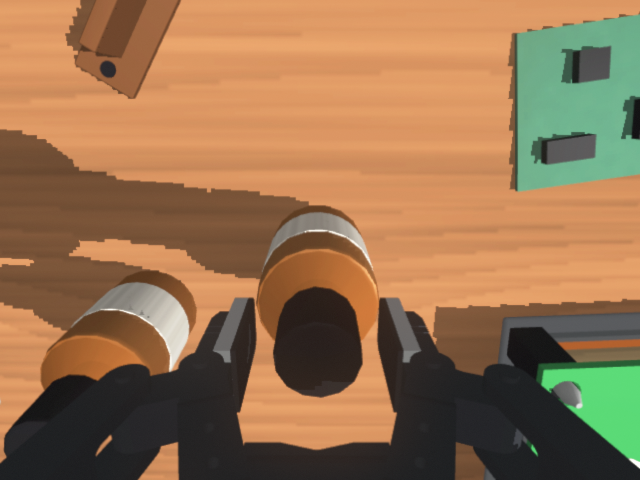

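>>> step_arm:
  series:
    - [0,0,0,0,1]
    - [0,0,0,0,1]
    - [0,0,0,0,1]
    - [0,0,0,0,1]

```text
clock: 38.5
eef_pos: [444.7, -168.3, 82.0]
ee_rot: [0.001, 3.14, -0.001]
ft_force: [-0.9, 0.1, 5.8]
gripper_width: 0.34
```

>>> step_arm:
  series:
    - [0,0,-0.01,0,1]
    - [0,0,-0.03,0,1]
    - [0,0,-0.06,0,1]
    - [0,0,-0.09,0,1]
    - [0,0,-0.12,0,1]

```text
clock: 39.0
eef_pos: [443.6, -167.8, 202.3]
ee_rot: [-0.001, -3.141, -0.0]
ft_force: [0.2, -0.5, -2.0]
gripper_width: 0.334
```

```bash
python3 - <<'E'
from h import *
snap("wrist","w29");snap("scene","s29");go2(573,-6.4,205,92.4)
E
```

```text
w29 [ 443.6 -167.8  202.3] t 39.0
s29 [ 446.5 -169.3  207.3] t 39.05
shift [-0.1265  0.163   0.0006] turn -2.42 q6 -2.08 t 39.1 from [ 446.5 -169.3  205.3] yaw 89.98 F [ 0.3 -0.1 -2.1] w 0.339
```

View pics/w29.png

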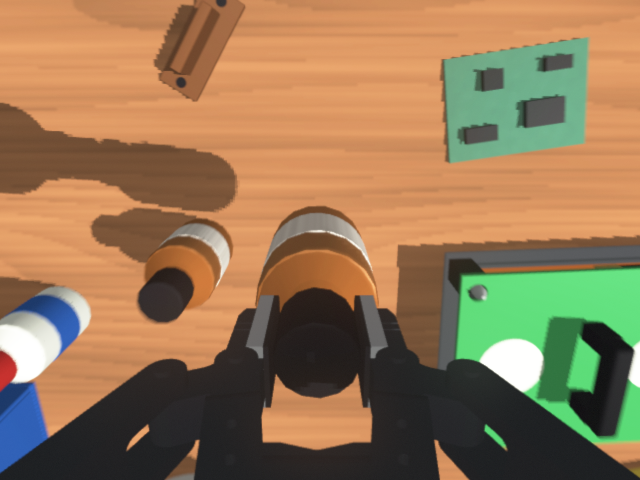

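View pics/s29.png

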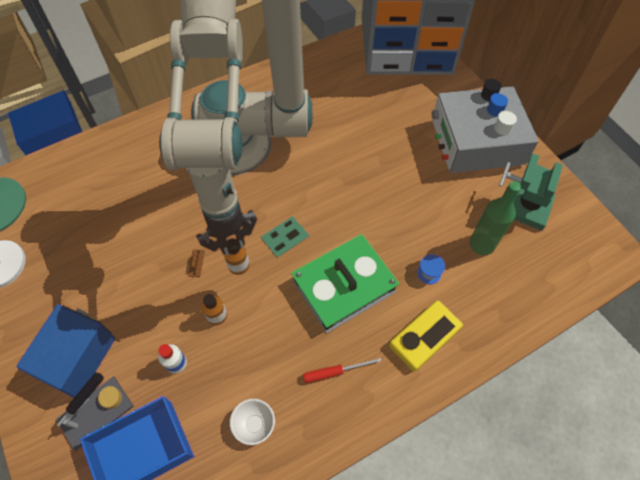

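```bash
python3 - <<'E'
from h import *
go2(567.8,117.4,200,92.4)
E
```

```text
shift [-0.1212  0.2868  0.005 ] turn -2.42 q6 -2.08 t 39.1 from [ 446.5 -169.3  205.3] yaw 89.98 F [ 0.3 -0.1 -2.1] w 0.339
```

>>> step_arm:
  series:
    - [-0.009,0.02,0,0,1]
    - [-0.022,0.053,0,0,1]
    - [-0.037,0.089,0,-1,1]
    - [-0.053,0.126,0,-2,1]
    - [-0.069,0.163,0,-2.4,1]
  squeeze: 70

```text
clock: 39.6
eef_pos: [512.7, -3.6, 200.0]
ee_rot: [0.065, -3.139, -0.0]
ft_force: [1.6, -0.7, -1.3]
gripper_width: 0.329
```

>>> step_arm:
  series:
    - [-0.014,0.035,0,0,1]
    - [-0.027,0.066,0,0,1]
    - [-0.038,0.09,0,0,1]
    - [-0.045,0.106,0,0,1]
    - [-0.05,0.118,0,0,1]

```text
clock: 40.1
eef_pos: [558.0, 115.8, 200.1]
ee_rot: [0.066, -3.139, 0.0]
ft_force: [0.7, 0.1, -1.4]
gripper_width: 0.33
```

```bash
python3 - <<'E'
from h import *
for i in range(4): vision.capture("top")
snap("wrist","w30");go2(567.8,117.4,150,92.4)
E
```

```text
w30 [557.8 114.1 200.7] t 40.3
shift [-0.0102  0.0032  0.0509] turn -0.06 q6 -1.53 t 40.35 from [557.7 113.9 200.9] yaw 92.34 F [-0.2  0.6 -1.9] w 0.331
```

View pics/w30.png

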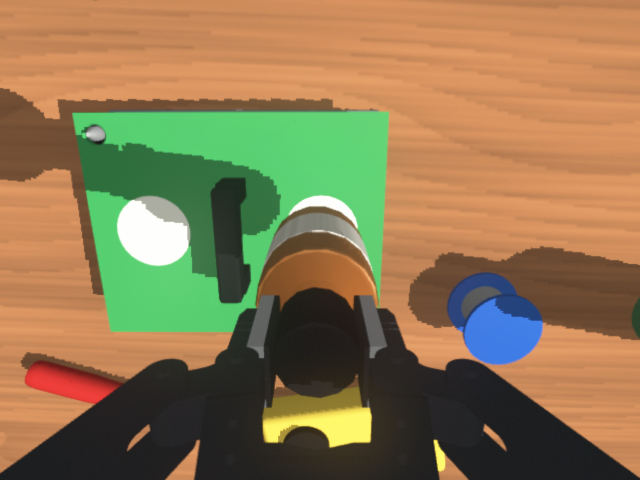

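>>> step_arm:
  series:
    - [-0.005,0.003,0.015,0,1]
    - [-0.01,0.003,0.03,0,1]
    - [-0.01,0.003,0.045,0,1]
    - [-0.01,0.003,0.057,0,1]
    - [-0.01,0.003,0.06,0,1]

```text
clock: 40.85
eef_pos: [566.8, 117.3, 139.6]
ee_rot: [0.063, -3.138, 0.001]
ft_force: [-0.2, -0.1, -0.6]
gripper_width: 0.326
```

```bash
python3 - <<'E'
from h import *
for i in range(4): vision.capture("top")
snap("wrist","w31");go2(567.8,117.4,134,92.4)
E
```

```text
w31 [568.5 118.1 141.8] t 41.05
shift [ 0.0009 -0.0008  0.0079] turn -0.03 q6 -1.53 t 41.1 from [568.7 118.2 141.9] yaw 92.37 F [ 0.8 -0.4 -1.7] w 0.33
```

View pics/w31.png

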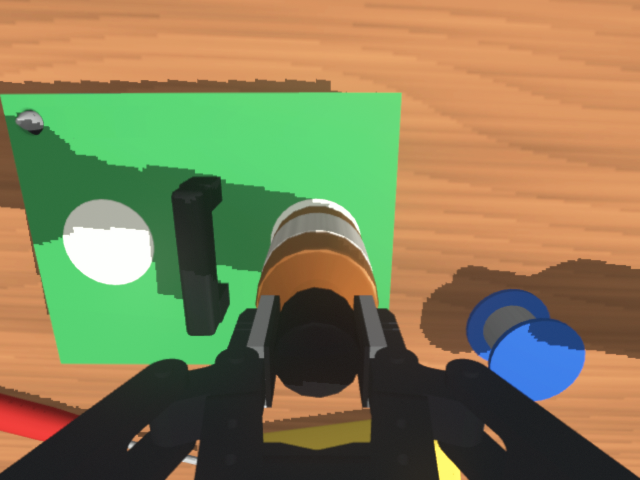

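>>> step_arm:
  series:
    - [0,0,0.003,0,1]
    - [0,0,0.006,0,1]
    - [0,0,0.007,0,1]
    - [0,0,0.007,0,1]
    - [0,0,0.007,0,1]

```text
clock: 41.6
eef_pos: [568.1, 118.4, 134.1]
ee_rot: [-0.065, 3.141, 0.0]
ft_force: [-0.4, 0.1, -0.3]
gripper_width: 0.331
```

>>> step_arm:
  series:
    - [0,0,0.0005,0,1]
    - [0,0,0.001,0,1]
    - [0,0,0.001,0,1]
    - [0,0,0.001,0,1]

```text
clock: 42.0
eef_pos: [568.3, 118.4, 134.1]
ee_rot: [-0.065, 3.14, 0.0]
ft_force: [-1.8, 0.4, 5.6]
gripper_width: 0.33
```

Contact (F +7.5 N). Release gently, then rise.

>>> step_arm:
  series:
    - [0,0,0,0,0.2]
    - [0,0,0,0,0]
    - [0,0,0,0,0]
    - [0,0,0,0,-0.1]
    - [0,0,0,0,-0.1]

```text
clock: 42.5
eef_pos: [568.1, 118.3, 132.9]
ee_rot: [0.065, -3.141, -0.0]
ft_force: [-0.9, 0.8, -0.8]
gripper_width: 0.548
```

```bash
python3 - <<'E'
from h import *
snap("wrist","w32");go2(568,118,230,92.4)
E
```

```text
w32 [568.1 118.3 132.9] t 42.5
shift [ 0.0001 -0.0003 -0.0971] turn -0.03 q6 -1.53 t 42.55 from [568.1 118.3 132.9] yaw 92.37 F [-0.5 -0.1  0.8] w 0.552
```

View pics/w32.png

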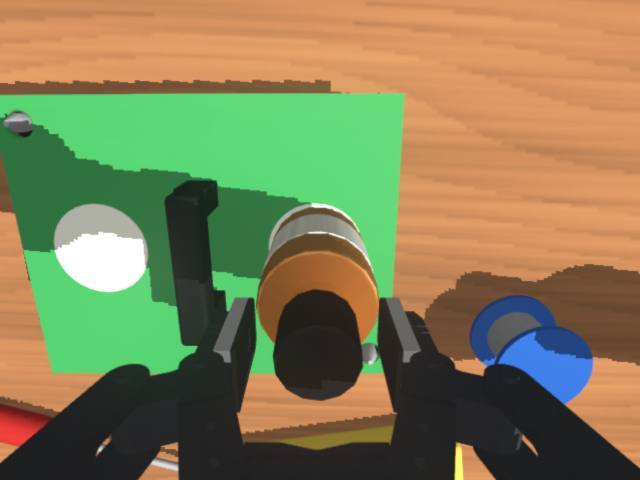

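>>> step_arm:
  series:
    - [0,0,-0.01,0,-0.1]
    - [0,0,-0.04,0,-0.1]
    - [0,0,-0.08,0,-0.1]
    - [0,0,-0.115,0,-0.1]
    - [0,0,-0.12,0,-0.1]

```text
clock: 43.05
eef_pos: [570.8, 118.6, 259.1]
ee_rot: [-0.065, 3.13, 0.001]
ft_force: [0.6, 0.1, 0.8]
gripper_width: 0.55
```

```bash
python3 - <<'E'
from h import *
go2(515,-400,255,90)
E
```

```text
shift [ 0.0774 -0.5158  0.003 ] turn 2.38 q6 -1.53 t 43.05 from [570.8 118.6 259.1] yaw 92.38 F [0.6 0.1 0.8] w 0.55
```

>>> step_arm:
  series:
    - [0.077,-0.516,0,2.4,-0.1]
    - [0.077,-0.516,0,2.4,-0.1]
    - [0.077,-0.516,0,2.4,-0.1]
    - [0.077,-0.516,0,2.4,-0.1]
    - [0.077,-0.516,0,2.4,-0.1]

```text
clock: 43.55
eef_pos: [540.7, -131.9, 253.0]
ee_rot: [-0.0, -3.142, -0.0]
ft_force: [0.3, 0.5, 0.4]
gripper_width: 0.548
```

```bash
python3 - <<'E'
from h import *
go2(515,-400,255,90)
E
```

```text
shift [ 0.0257 -0.2681 -0.002 ] turn -0.01 q6 -1.94 t 43.55 from [ 540.7 -131.9  253. ] yaw 89.99 F [0.3 0.5 0.4] w 0.548
```

>>> step_arm:
  series:
    - [0.026,-0.26,0,0,-0.1]
    - [0.026,-0.26,0,0,-0.1]
    - [0.026,-0.26,0,0,-0.1]
    - [0.026,-0.26,0,0,-0.1]
    - [0.026,-0.26,0,0,-0.1]

```text
clock: 44.05
eef_pos: [515.8, -380.8, 252.9]
ee_rot: [-0.001, -3.142, -0.001]
ft_force: [0.5, 0.1, 0.3]
gripper_width: 0.549
```

>>> step_arm:
  series:
    - [0,0,0,0,-0.1]
    - [0,0,0,0,-0.1]

```text
clock: 44.25
eef_pos: [515.8, -379.8, 252.1]
ee_rot: [-0.005, -3.141, -0.003]
ft_force: [-0.4, -0.0, 0.8]
gripper_width: 0.548
```

```bash
python3 - <<'E'
from h import *
for i in range(3): vision.capture("top")
snap("wrist","w33");snap("top","t33");go2(515,-400,255,90)
E
```

```text
w33 [ 516.6 -377.5  253. ] t 44.4
t33 [ 516.8 -377.4  253.2] t 44.45
shift [ 0.0019 -0.0226 -0.0016] turn 0.09 q6 -2.31 t 44.5 from [ 516.9 -377.4  253.4] yaw 90.09 F [ 0.5 -0.2 -0.6] w 0.547
```

View pics/w33.png

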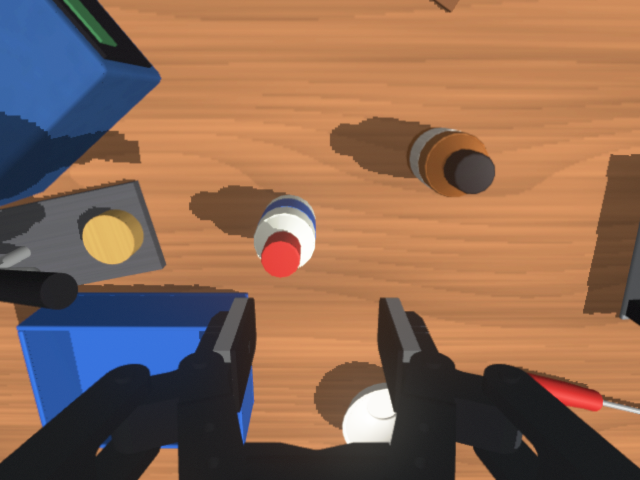

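View pics/t33.png

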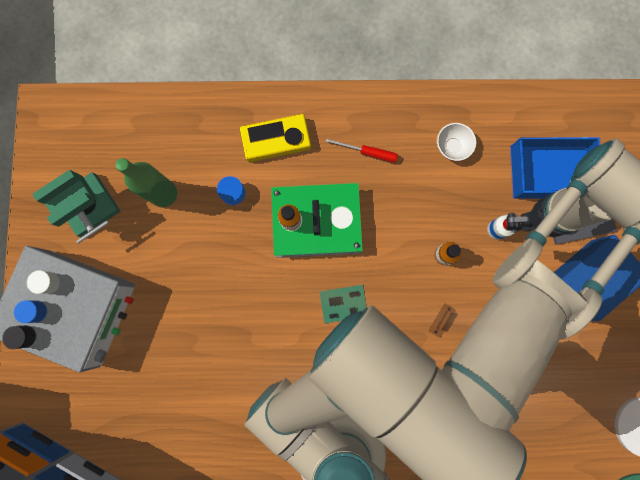

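```bash
python3 - <<'E'
from bot import *
c,im,s=load("w33")
p=back(c,[(281,257.5)],110)[0];print(p)
draw("w33",(p[0]+1.5,p[1]),(220,350,180,300),5,"w33o")
go2(p[0]+2.5,p[1]-1,150,90)
E
```

```text
[ 546.57003753 -403.79352895  110.        ]
shift [-0.0321 -0.0275  0.1034] turn 0.09 q6 -2.31 t 44.5 from [ 516.9 -377.4  253.4] yaw 90.09 F [ 0.5 -0.2 -0.6] w 0.547
```

View pics/w33o.png

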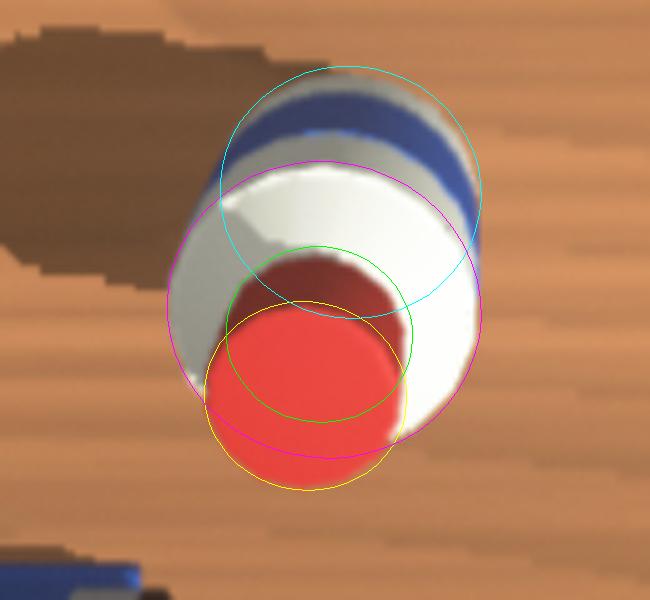

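>>> step_arm:
  series:
    - [-0.033,-0.028,0.02,0,-0.1]
    - [-0.033,-0.028,0.05,0,-0.1]
    - [-0.033,-0.028,0.08,0,-0.1]
    - [-0.033,-0.028,0.1,0,-0.1]
    - [-0.033,-0.028,0.103,0,-0.1]

```text
clock: 45.0
eef_pos: [548.5, -404.3, 147.0]
ee_rot: [0.002, -3.137, -0.007]
ft_force: [-0.2, -0.4, 0.3]
gripper_width: 0.549
```

```bash
python3 - <<'E'
from h import *
for i in range(4): vision.capture("top")
snap("wrist","w34");go2(549.3,-405,82,90)
E
```

```text
w34 [ 550.5 -407.2  151.9] t 45.2
shift [0.0014 0.0025 0.0701] turn 0.01 q6 -2.31 t 45.25 from [ 550.5 -407.4  152.1] yaw 90.01 F [0.2 0.4 0.5] w 0.55
```

View pics/w34.png

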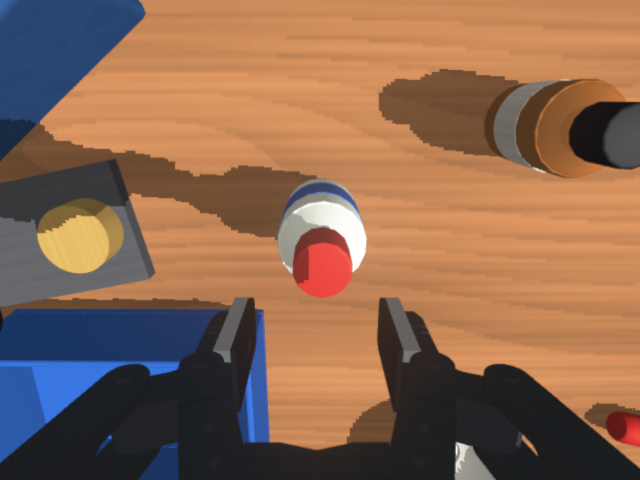

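>>> step_arm:
  series:
    - [0.001,0.002,0.02,0,-0.1]
    - [0.001,0.002,0.045,0,-0.1]
    - [0.001,0.002,0.06,0,-0.1]
    - [0.001,0.002,0.068,0,-0.1]
    - [0.001,0.002,0.07,0,-0.1]
  squeeze: 50

```text
clock: 45.75
eef_pos: [548.7, -405.1, 80.2]
ee_rot: [0.001, 3.141, -0.0]
ft_force: [0.4, 0.7, -0.3]
gripper_width: 0.554
```

```bash
python3 - <<'E'
from h import *
for i in range(3): vision.capture("top")
snap("wrist","w35");go2(549.3,-405,82,90)
E
```

```text
w35 [ 549.2 -405.6   81.3] t 45.9
shift [-0.0001  0.0006 -0.0006] turn -0.02 q6 -2.31 t 45.95 from [ 549.2 -405.6   81.4] yaw 89.98 F [-0.5 -0.2  0.7] w 0.548
```

View pics/w35.png

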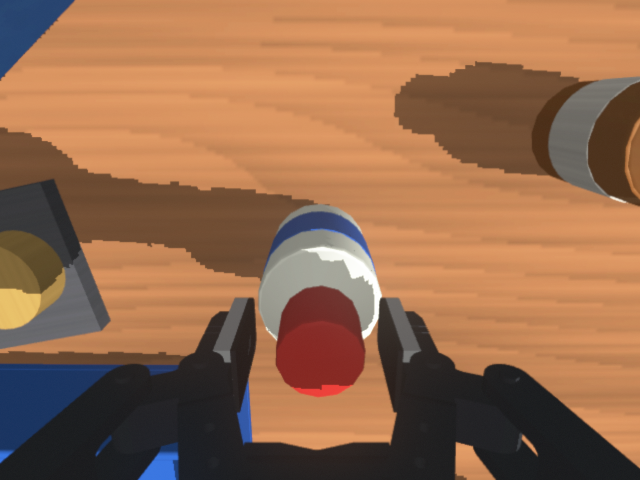

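>>> step_arm:
  series:
    - [0,0,0,0,1]
    - [0,0,0,0,1]
    - [0,0,0,0,1]
    - [0,0,0,0,1]

```text
clock: 46.35
eef_pos: [549.0, -405.2, 81.2]
ee_rot: [0.001, 3.14, -0.001]
ft_force: [0.7, 0.9, 5.6]
gripper_width: 0.332
```

>>> step_arm:
  series:
    - [0,0,-0.01,0,1]
    - [0,0,-0.03,0,1]
    - [0,0,-0.06,0,1]
    - [0,0,-0.09,0,1]
    - [0,0,-0.118,0,1]
  squeeze: 70

```text
clock: 46.85
eef_pos: [548.2, -405.0, 199.1]
ee_rot: [-0.001, -3.141, -0.0]
ft_force: [-0.0, 0.6, -0.8]
gripper_width: 0.328
```

```bash
python3 - <<'E'
from h import *
vision.capture("top");go2(573,-6.4,200,92.4)
E
```

```text
shift [-0.0226  0.4004  0.0024] turn -2.42 q6 -2.31 t 46.9 from [ 550.2 -406.8  204.8] yaw 89.98 F [ 1.4 -0.8  1.9] w 0.333
```

>>> step_arm:
  series:
    - [0,0.02,0,0,1]
    - [-0.002,0.05,0,0,1]
    - [-0.005,0.09,0,-1,1]
    - [-0.007,0.13,0,-2,1]
    - [-0.01,0.175,0,-2.4,1]

```text
clock: 47.4
eef_pos: [557.3, -227.7, 196.4]
ee_rot: [0.064, -3.138, -0.003]
ft_force: [0.7, -0.2, -1.2]
gripper_width: 0.33
```

>>> step_arm:
  series:
    - [-0.003,0.045,0,0,1]
    - [-0.005,0.09,0,0,1]
    - [-0.008,0.13,0,0,1]
    - [-0.01,0.165,0,0,1]
    - [-0.011,0.19,0,0,1]

```text
clock: 47.9
eef_pos: [559.8, -36.2, 196.7]
ee_rot: [0.068, -3.138, -0.003]
ft_force: [-0.6, -0.7, -2.1]
gripper_width: 0.331
```

```bash
python3 - <<'E'
from h import *
for i in range(4): vision.capture("top")
snap("wrist","w36");go2(573,-6.4,142,92.4)
E
```

```text
w36 [560.6 -38.8 197.1] t 48.1
shift [-0.0136  0.0327  0.0552] turn 0.02 q6 -1.81 t 48.15 from [560.9 -39.6 197.2] yaw 92.42 F [-0.5 -0.2 -1.3] w 0.332
```

View pics/w36.png

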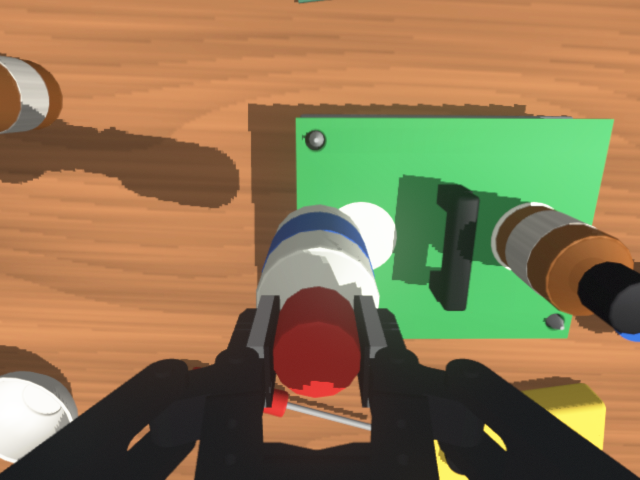

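>>> step_arm:
  series:
    - [-0.006,0.015,0.005,0,1]
    - [-0.013,0.032,0.015,0,1]
    - [-0.013,0.032,0.03,0,1]
    - [-0.013,0.032,0.045,0,1]
    - [-0.013,0.032,0.055,0,1]

```text
clock: 48.65
eef_pos: [572.9, -7.1, 141.4]
ee_rot: [0.064, -3.139, -0.001]
ft_force: [-0.7, 0.4, -1.5]
gripper_width: 0.33
```

```bash
python3 - <<'E'
from h import *
for i in range(4): vision.capture("top")
snap("wrist","w37");go2(573,-6.4,134,92.4)
E
```

```text
w37 [573.6  -7.4 143. ] t 48.85
shift [0.0009 0.0011 0.0095] turn -0.06 q6 -1.75 t 48.9 from [573.9  -7.4 143.5] yaw 92.34 F [-0.9 -0.2 -0.8] w 0.326
```

View pics/w37.png

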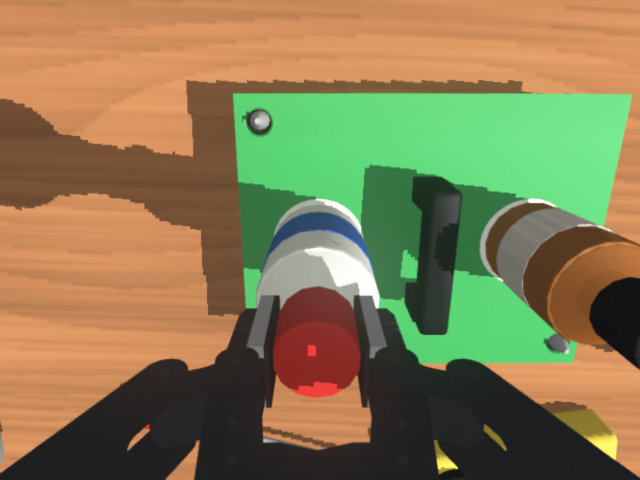

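>>> step_arm:
  series:
    - [0,0.001,0.004,0,1]
    - [0,0.001,0.008,0,1]
    - [0,0.001,0.009,0,1]
    - [0,0.001,0.009,0,1]
    - [0,0.001,0.009,0,1]

```text
clock: 49.4
eef_pos: [573.4, -6.2, 134.1]
ee_rot: [-0.065, 3.141, 0.0]
ft_force: [1.0, -0.4, -1.3]
gripper_width: 0.333
```

>>> step_arm:
  series:
    - [0,0,0.0005,0,1]
    - [0,0,0.001,0,1]
    - [0,0,0.001,0,1]
    - [0,0,0.001,0,1]

```text
clock: 49.8
eef_pos: [573.5, -6.2, 133.3]
ee_rot: [-0.065, 3.14, 0.0]
ft_force: [0.4, -0.5, 0.6]
gripper_width: 0.326
```

>>> step_arm:
  series:
    - [0,0,0.0005,0,1]
    - [0,0,0.001,0,1]
    - [0,0,0.001,0,1]

```text
clock: 50.1
eef_pos: [573.7, -6.2, 133.3]
ee_rot: [-0.065, 3.139, -0.0]
ft_force: [-1.6, 0.0, 6.6]
gripper_width: 0.328
```

>>> step_arm:
  series:
    - [0,0,0,0,0.2]
    - [0,0,0,0,0]
    - [0,0,0,0,0]
    - [0,0,0,0,-0.1]
    - [0,0,0,0,-0.1]

```text
clock: 50.6
eef_pos: [573.2, -6.2, 131.8]
ee_rot: [0.065, -3.141, -0.0]
ft_force: [-0.5, -0.2, 0.4]
gripper_width: 0.549
```

>>> step_arm:
  series:
    - [0,0,-0.01,0,-0.1]
    - [0,0,-0.04,0,-0.1]
    - [0,0,-0.08,0,-0.1]
    - [0,0,-0.115,0,-0.1]
    - [0,0,-0.12,0,-0.1]

```text
clock: 51.1
eef_pos: [576.0, -6.5, 258.0]
ee_rot: [-0.065, 3.13, -0.002]
ft_force: [0.5, -0.1, -0.3]
gripper_width: 0.549
```

>>> step_arm:
  series:
    - [0.05,0,-0.02,0,-0.1]
    - [0.1,0,-0.03,0,-0.1]
    - [0.15,0,-0.03,0,-0.1]
    - [0.15,0,-0.03,0,-0.1]
    - [0.15,0,-0.03,0,-0.1]

```text
clock: 51.6
eef_pos: [422.2, -12.3, 282.6]
ee_rot: [-0.064, 3.14, -0.0]
ft_force: [0.3, 0.2, 0.2]
gripper_width: 0.55
```

```bash
python3 - <<'E'
from h import *
for i in range(4): vision.capture("top")
snap("wrist","w38");snap("top","t38");snap("scene","s38")
a=cv2.imread("pics/s38.png");cv2.imwrite("pics/s38z.png",cv2.resize(a[190:350,270:420],None,fx=3.7,fy=3.7,interpolation=cv2.INTER_CUBIC))
E
```

```text
w38 [424.8 -12.6 281.9] t 51.8
t38 [424.7 -12.5 281.7] t 51.85
s38 [424.6 -12.5 281.6] t 51.9
```

View pics/w38.png

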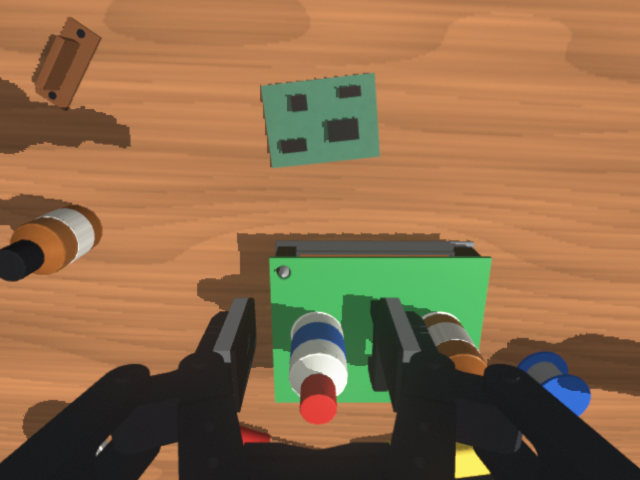

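View pics/s38z.png

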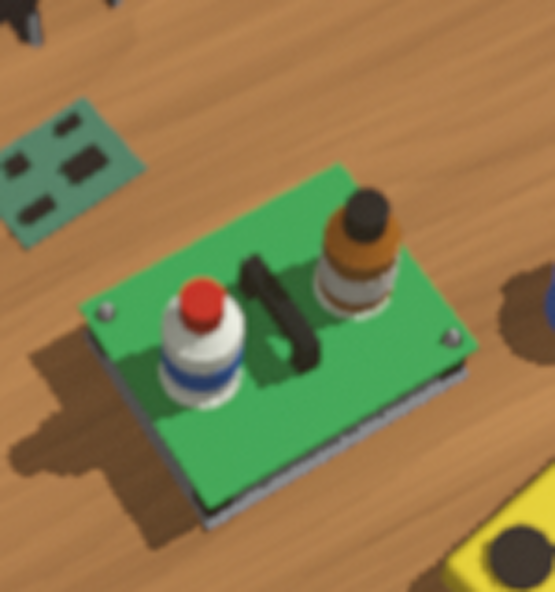

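View pics/t38.png

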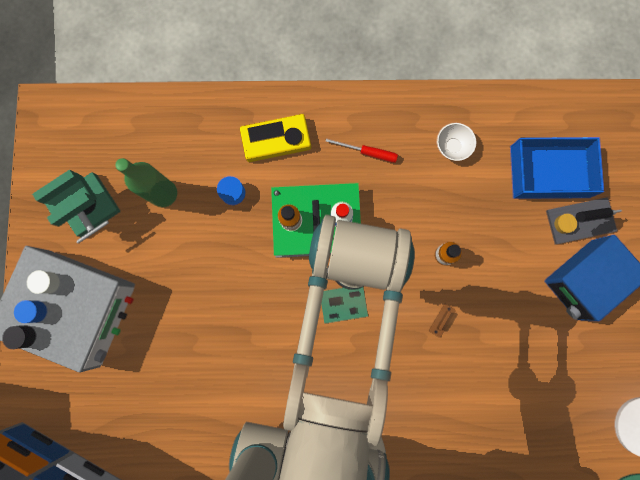

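```bash
python3 - <<'E'
from station import job
print(job.job_done())
E
```

```text
the job is handed in; nothing more can be done
None
```

I packed the kit and handed the job in at about 52 s on the robot clock. No verdict came back, so what follows rests on my own checks.

**What I did**
- I placed the two aluminium brackets that were there flat in blue compartments 0 and 3. The brush lies flat in the orange compartment.
- I lowered the cover over both pins until it touched the posts. I then stood the flux bottle (the brown bottle nearest the base) on the +y disc and the cleaner bottle on the -y disc.

**Last checks**
- **Brackets and brush:** a scene picture taken just before covering shows all three inside their compartments.
- **Cover:** after release, the wrist picture shows both pins through the holes. The fitted cover pose (570.4, 55.5 mm, 2.4°) lies within about 0.5 mm and 0.1° of my tray estimate. I judged height and level only from the contact force and from how well the outline fitted.
- **Bottles:** the final top, scene and wrist pictures show both upright on their discs. The gripper was empty and about 150 mm clear of the kit.
- **Spool and glass bottle:** both look unmoved in the final top view.

**What disagreed**
- Early tray estimates from the wrist camera at opposite wrist turns, and from the top camera, differed by about 1–2 mm. I used their mean.
- After seating the cover I did not look at the brackets and brush under it again.

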